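Set the glazed test tiles in a stack of tile cranks for firing

TASK

Get the three blue-green glazed test tiles ready for the kiln: build the tile cranks up into one stack on the crank that stands on the kiln batt, with one glazed tile lying flat and centred lengthways on the bed of each of the three cranks (tile, crank, tile, crank, tile), every crank seated squarely on the end walls of the one below. Leave the two bare brown tiles where they lie.

Things in the scene. Friction and masses are not known exactly. Their poses are not given: they have to be found in the camera images.
- base_crank (a point): Underside centre of the bottom tile crank, 12 mm above the table, fast on a dark grey 180 x 110 mm kiln batt; neither moves. Same shape and axes as crank_a. In the finished stack the undersides of the next cranks are 36 and 72 mm above this point, those of the tiles 12, 48 and 84 mm. Stacked cranks lie lengthways over it; the lips flare outward and centre a crank let down within about 4 mm.
- crank_a: Loose cream tile crank, 180 g: bed 104 x 50 x 12 mm, a wall with flared lips at each end; 122 x 66 x 43 mm in all. Origin: underside centre; x along its length, z up. A tile lies lengthways on the bed, 12 mm up, in the 82 mm between the walls. The next crank rests on the walls, 36 mm up. Grip across the bed's 50 mm width (y) at mid-length, 0 to 12 mm up.
- crank_b: Loose cream tile crank, exactly like crank_a (same size, origin and axes); the two are interchangeable.
- tile_1: One of three alike blue-green glazed tiles: test tile, flat rectangle 70 x 40 x 8 mm, 40 g, lying flat. Origin: centre of its underside; x along the 70 mm length, y across the 40 mm width, z up.
- tile_2: One of three alike blue-green glazed tiles: test tile, flat rectangle 70 x 40 x 8 mm, 40 g, lying flat. Origin: centre of its underside; x along the 70 mm length, y across the 40 mm width, z up.
- tile_3: One of three alike blue-green glazed tiles: test tile, flat rectangle 70 x 40 x 8 mm, 40 g, lying flat. Origin: centre of its underside; x along the 70 mm length, y across the 40 mm width, z up.
- bare_1: One of two alike reddish-brown bare (unglazed) tiles, same size as the glazed ones, to be left alone: test tile, flat rectangle 70 x 40 x 8 mm, 40 g, lying flat. Origin: centre of its underside; x along the 70 mm length, y across the 40 mm width, z up.
- bare_2: One of two alike reddish-brown bare (unglazed) tiles, same size as the glazed ones, to be left alone: test tile, flat rectangle 70 x 40 x 8 mm, 40 g, lying flat. Origin: centre of its underside; x along the 70 mm length, y across the 40 mm width, z up.
There are look-alikes about, which are no part of the job. Leave any orange or red look-alike of the tile_2 alone.

How it is judged (in metres and radians):
At the end, for the whole second after the job is handed in: Both loose cranks stacked on the fixed one and seated (8 mm off axis, 5 mm in height, 0.12 rad in yaw, level); on each of the three beds one glazed tile, flat, within 15 mm of the axis and 0.3 rad of lengthways; all released and at rest. Bare tiles not moved over 30 mm (((horizontal distance between tile_1 and base_crank below 0.015 m and z of tile_1 in the frame of base_crank between 0.007 and 0.017 m and angle between tile_1's own z axis and vertical below 0.08 rad and angle between the x axis of tile_1 and the x axis of base_crank, either way round below 0.3 rad) or (horizontal distance between tile_2 and base_crank below 0.015 m and z of tile_2 in the frame of base_crank between 0.007 and 0.017 m and angle between tile_2's own z axis and vertical below 0.08 rad and angle between the x axis of tile_2 and the x axis of base_crank, either way round below 0.3 rad) or (horizontal distance between tile_3 and base_crank below 0.015 m and z of tile_3 in the frame of base_crank between 0.007 and 0.017 m and angle between tile_3's own z axis and vertical below 0.08 rad and angle between the x axis of tile_3 and the x axis of base_crank, either way round below 0.3 rad)) and ((horizontal distance between tile_1 and base_crank below 0.015 m and z of tile_1 in the frame of base_crank between 0.043 and 0.053 m and angle between tile_1's own z axis and vertical below 0.08 rad and angle between the x axis of tile_1 and the x axis of base_crank, either way round below 0.3 rad) or (horizontal distance between tile_2 and base_crank below 0.015 m and z of tile_2 in the frame of base_crank between 0.043 and 0.053 m and angle between tile_2's own z axis and vertical below 0.08 rad and angle between the x axis of tile_2 and the x axis of base_crank, either way round below 0.3 rad) or (horizontal distance between tile_3 and base_crank below 0.015 m and z of tile_3 in the frame of base_crank between 0.043 and 0.053 m and angle between tile_3's own z axis and vertical below 0.08 rad and angle between the x axis of tile_3 and the x axis of base_crank, either way round below 0.3 rad)) and ((horizontal distance between tile_1 and base_crank below 0.015 m and z of tile_1 in the frame of base_crank between 0.079 and 0.089 m and angle between tile_1's own z axis and vertical below 0.08 rad and angle between the x axis of tile_1 and the x axis of base_crank, either way round below 0.3 rad) or (horizontal distance between tile_2 and base_crank below 0.015 m and z of tile_2 in the frame of base_crank between 0.079 and 0.089 m and angle between tile_2's own z axis and vertical below 0.08 rad and angle between the x axis of tile_2 and the x axis of base_crank, either way round below 0.3 rad) or (horizontal distance between tile_3 and base_crank below 0.015 m and z of tile_3 in the frame of base_crank between 0.079 and 0.089 m and angle between tile_3's own z axis and vertical below 0.08 rad and angle between the x axis of tile_3 and the x axis of base_crank, either way round below 0.3 rad)) and ((horizontal distance between crank_a and base_crank below 0.008 m and z of crank_a in the frame of base_crank between 0.031 and 0.041 m and angle between crank_a's own z axis and vertical below 0.08 rad and angle between the x axis of crank_a and the x axis of base_crank, either way round below 0.12 rad) or (horizontal distance between crank_b and base_crank below 0.008 m and z of crank_b in the frame of base_crank between 0.031 and 0.041 m and angle between crank_b's own z axis and vertical below 0.08 rad and angle between the x axis of crank_b and the x axis of base_crank, either way round below 0.12 rad)) and ((horizontal distance between crank_a and base_crank below 0.008 m and z of crank_a in the frame of base_crank between 0.067 and 0.077 m and angle between crank_a's own z axis and vertical below 0.08 rad and angle between the x axis of crank_a and the x axis of base_crank, either way round below 0.12 rad) or (horizontal distance between crank_b and base_crank below 0.008 m and z of crank_b in the frame of base_crank between 0.067 and 0.077 m and angle between crank_b's own z axis and vertical below 0.08 rad and angle between the x axis of crank_b and the x axis of base_crank, either way round below 0.12 rad)) and linear speed of each of tile_1, tile_2, tile_3, crank_a, crank_b below 0.01 m/s and angular speed of each of tile_1, tile_2, tile_3, crank_a, crank_b below 0.2 rad/s); the robot touches nothing.
It fails at once if a bare brown tile is shifted by more than 30 mm (distance of bare_1 from where it was at the start of the episode above 0.03 m).
It fails at once if a bare brown tile is shifted by more than 30 mm (distance of bare_2 from where it was at the start of the episode above 0.03 m).
It also fails if it takes over 115 s, if anything falls off the work surface, if the arm or the gripper's body presses on something with over 40 N, if the wrist force passes 120 N, or if a joint passes its speed limit or range.

ROBOT

A 6-joint arm with a two-finger parallel gripper is mounted at the origin on a cart in front of the work surface, level with it; the furniture and walls round the work are solid. World frame = base frame: x ahead of the robot, y to its left, z up, the work surface at z = 0. Lengths are in mm, angles in rad, forces in N, time in s.
With the tool pointing down it reaches from about 275 to 1000 mm from the base axis. Payload 8.4 kg.
Tool frame: the origin (TCP) lies midway between the tips of the shut fingers; the grasp point (between the pads) lies 19 mm behind it; z points along the fingers, y is the line along which they close (so a half turn about z gives the same grasp; the last joint's range is limited). The gripper opens to 85 mm and grips with 20 to 120 N. Pads are 22 mm wide; open, the fingers measure 114 mm over their backs; the gripper's body (76 mm by 85 mm) begins 54 mm behind the grasp point. The pads swing forward as they close: fully open they stand 13 mm farther back than shut.
Start: joints at [-1.298, 0.353, 1.633, -0, 1.155, -0.002], TCP at [169.595, -601.553, 231.281] pointing down, gripper open.
Joint ranges: [-2.63, 2.63], [-0.92, 2.1], [0.06, 2.66], [-1.3, 4.44], [0, 2.69], [-3.02, 3.02]. Speed limits (rad/s): [2.22, 2.22, 2.79, 3.14, 3.14, 3.14].

INTERFACE

Orientations are given as [roll, pitch, yaw] about the fixed x, y, z axes, in that order (R = Rz(yaw) Ry(pitch) Rx(roll)).
In Python, from rig import telemetry, optics, r gives the robot as it stands.
- The arm moves only by the tool play_rows, never from a script. Its arguments are lists of equal length, an entry for each row: "dp": the shift along the tool's x, y, z in units of 40 mm (1.0 is 40 mm), a list of three; "rot": the turn, a rotation vector about the tool's x, y, z in units of 6 degrees (1.0 is 6 degrees), a list of three. In form: {"dp": [[tx, ty, tz], ...], "rot": [[ax, ay, az], ...]}. A call has 1 to 5 rows; each row is the pose to reach, as a shift and turn from the pose commanded when the call began, along the tool's axes at that moment; what a row does not reach only later rows make up. A row lasts 1/12 s, in which the tool goes at most 41.7 mm and 7.16 degrees, less where a joint would pass 70% of its speed; a pose out of reach is approached as far as the arm can. A call with a gripper value outside its range is refused whole. "fingers" is the opening, from 0 (shut) to 1 (fully open), set as the call begins (left out, the last holds). The fingers move at their own pace and stop on an object; "grip_force" is the grip in N (left out, the last holds). Time passes only in rows, so rows that repeat a pose let the fingers close. It gives the time, the measured TCP pose, the force, the opening and the grip force at its end, in the units of the state.
- telemetry.sense(): the state, without advancing time (a new reading comes with each control period).
- optics.grab_frame(name): name is "scene" or "top"; returns a dict with "color" (420x560x3 uint8, red, green, blue), "mtx" (3x3 intrinsics, pixels), "D" ([k1, k2, p1, p2, k3] as OpenCV has them; the pictures are not rectified), "R" (3x3) and "t" (3): a world point X has camera coordinates R X + t. Camera axes: x right, y down, z forward; pixel columns grow to the right and rows downward; lengths in mm; the calibration is good to about 2 mm. A picture is of the moment at which its call begins. There is no depth.
- r.sign_off(): hands the job in; it is judged then, once.
The state is a dict: "clock": time; "qpos": joint angles; "qvel": joint speeds; "joint_efforts": joint torques, N m; "eef_pos": TCP position; "tcp_rot": TCP orientation; "contact_force": force on the tool from outside, world axes, zero at the start; "wrist_torque": the same for the moment, N m; "opening": opening from 0.0 (shut) to 1.0 (fully open); "grasp_force": force on a finger pad.
Only numpy, scipy, OpenCV 4.12 (cv2) and the standard library are available. Lean on these libraries where they do the work, as an engineer would, in place of code of your own. Each camera call takes 0.05 s, during which the arm holds its last target. There are 200 camera calls.

## Working session

There is one attempt and no reset: what is moved stays moved. The work goes in short steps, Python scripts to look and compute and a tool call to move; the robot and the scene stay as the last step left them, time stands still between calls to the robot, and variables do not carry over. Pictures are saved under pics/ and viewed, at most 17 in all, crops included, and the job is handed in when it is done.

Besides the shell and the picture viewer there is one more tool, called as name(argument=value, ...) on one line, values as JSON. play_rows: Moves the arm, as the interface text tells. Its arguments: {"type":"object","properties":{"dp":{"type":"array"},"rot":{"type":"array"},"fingers":{"type":"number"},"grip_force":{"type":"number"}},"required":["dp","rot"]}

```bash
mkdir -p pics; ls
python3 - <<'E'
from rig import telemetry, optics, r
import cv2,numpy as np
print(telemetry.sense())
for n in("scene","top"):
    f=optics.grab_frame(n); cv2.imwrite(f"pics/{n}0.png",cv2.resize(f["color"][:,:,::-1],None,fx=1.4,fy=1.4,interpolation=cv2.INTER_CUBIC))
    print(n,f["mtx"],f["D"],f["R"],f["t"])
E
```

```text
pics
{'clock': 0.0, 'qpos': array([-1.29841566e+00,  3.53647098e-01,  1.63413017e+00,  2.92901283e-05,
        1.15520179e+00, -2.37797462e-03]), 'qvel': array([ 0.00145512, -0.00065448, -0.00011578,  0.00061635, -0.00071247,
       -0.00084909]), 'joint_efforts': array([-3.39430124e-03, -6.05254269e+01, -3.42069268e+01, -2.40308345e-04,
        9.33509757e-03, -3.48986623e-05]), 'eef_pos': array([ 169.46612842, -601.09360634,  230.56403571]), 'tcp_rot': array([-3.14020632e+00, -3.00771696e-05,  2.74746777e-01]), 'contact_force': array([-0.20331355,  0.81924834, -0.08280677]), 'wrist_torque': array([0.0087017 , 0.01331415, 0.0023028 ]), 'grasp_force': 0.0, 'opening': 0.9981477517089018}
scene [[538.417786     0.         285.72064346]
 [  0.         538.417786   198.90575136]
 [  0.           0.           1.        ]] [0.07266418 0.         0.         0.         0.        ] [[-0.5263708  -0.85016791 -0.01217854]
 [-0.43043466  0.27879592 -0.85848636]
 [ 0.73325288 -0.44664009 -0.51269176]] [ 279.97687648  264.03439854 1270.69111515]
top [[438.28028466   0.         281.02457819]
 [  0.         438.28028466 213.17030567]
 [  0.           0.           1.        ]] [-0.03536309  0.          0.          0.          0.        ] [[-0.01634298 -0.99972291 -0.01694144]
 [-0.99854606  0.01718954 -0.05109087]
 [ 0.05136793  0.01608183 -0.9985503 ]] [  10.50176231  517.71694307 1134.88749276]
```

View pics/top0.png

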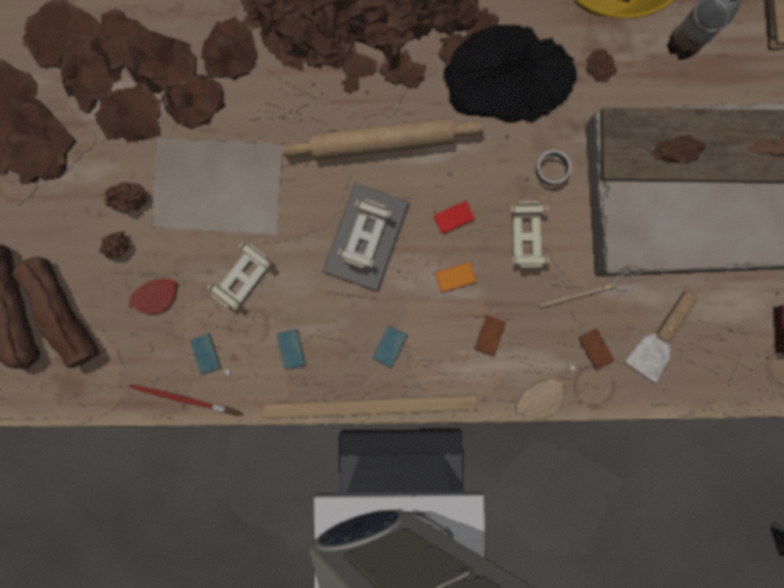

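View pics/scene0.png

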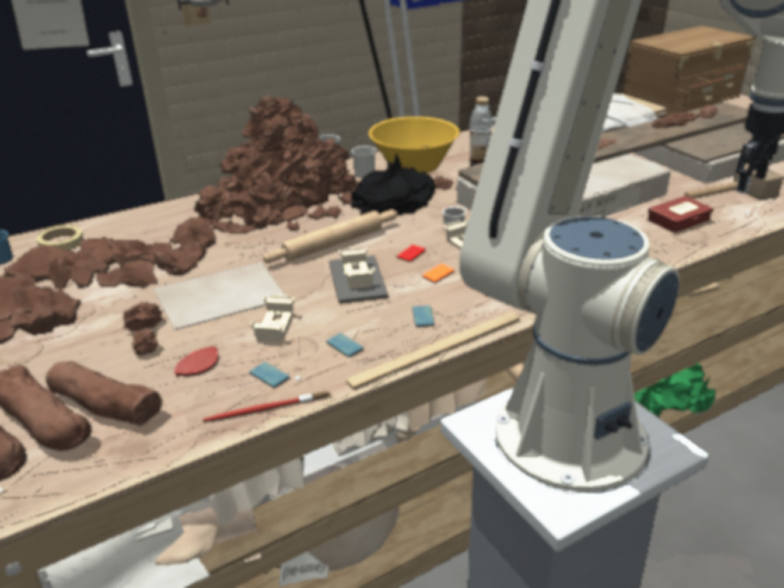

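The top view shows everything. Glazed teal tiles are at (205,354), (290,349) and (390,347). The bare brown ones are at (490,335) and (596,348), and the red and orange look-alikes at (454,217) and (455,277). The base crank is on the grey batt at (366,234), with loose cranks at (240,276) and (528,235). The three teal tiles are the ones that fit "blue-green glazed".

```bash
cat > h.py <<'E'
import cv2,numpy as np
from rig import telemetry, optics, r
def avg(n,k=3):
    fs=[optics.grab_frame(n) for _ in range(k)]
    f=fs[0]; f["color"]=np.mean([x["color"] for x in fs],0).astype(np.uint8); return f
def px(f,X):
    return cv2.projectPoints(np.float64(X).reshape(-1,3),cv2.Rodrigues(f["R"])[0],f["t"],f["mtx"],f["D"])[0].reshape(-1,2)
def world(f,uv,z):
    n=cv2.undistortPoints(np.float64(uv).reshape(-1,1,2),f["mtx"],f["D"]).reshape(-1,2)
    d=np.c_[n,np.ones(len(n))]@f["R"]; c=-f["R"].T@f["t"]
    return c+d*((z-c[2])/d[:,2])[:,None]
def blobs(f,mask,z,amin=60):
    n,l,s,c=cv2.connectedComponentsWithStats(mask.astype(np.uint8))
    out=[]
    for i in range(1,n):
        if s[i,4]<amin: continue
        v,u=np.nonzero(l==i); P=world(f,np.c_[u,v],z)[:,:2]
        m=P.mean(0); w,V=np.linalg.eigh(np.cov((P-m).T)); a=np.arctan2(V[1,1],V[0,1])
        rc=cv2.minAreaRect(P.astype(np.float32))
        out.append((s[i,4],c[i].round(1),m.round(1),round(a%np.pi,3),np.sqrt(12*w[::-1]).round(1),np.round(rc[0],1),np.round(rc[1],1),round(rc[2],1)))
    return out
def hsv(f): return cv2.cvtColor(f["color"],cv2.COLOR_RGB2HSV).astype(int)
def teal(f):
    h=hsv(f); return (h[...,0]>85)&(h[...,0]<110)&(h[...,1]>80)&(h[...,2]>40)
def cream(f):
    h=hsv(f); return (h[...,2]>150)&(h[...,1]<75)
E
python3 - <<'E'
from h import *
f=avg("top"); np.save("f0.npy",f,allow_pickle=True)
for b in blobs(f,teal(f),8): print("T",*b)
m=cream(f); m[300:]=0
for b in blobs(f,m,40): print("C",*b)
h=hsv(f)
for b in blobs(f,(h[...,0]<12)&(h[...,1]>130)&(h[...,2]>60),8,150): print("R",*b)
c=f["color"][140:275,125:445,::-1]
cv2.imwrite("pics/crop.png",cv2.resize(c,None,fx=2.5,fy=2.5,interpolation=cv2.INTER_CUBIC))
E
```

```text
T 83 [207.6 253.1] [416.4 196.8] 0.613 [42.4 16.4] [415.8 196.1] [41.7 19. ] 33.3
T 77 [146.7 256.7] [409.2 358.6] 0.738 [41.6 16.7] [410.4 358.1] [41.6 19.4] 41.2
C 319 [259.  171.5] [624.8  56.3] 2.725 [83.2 54.5] [628.4  56.2] [47.7 82.3] 68.4
C 316 [376.7 172.2] [ 617.7 -245.9] 0.118 [79.3 54.7] [ 620.6 -249. ] [51.1 77.6] 89.0
C 269 [172.5 197.7] [561.3 280.7] 2.418 [68.3 56.4] [561.6 280.6] [45.  72.6] 52.5
C 218 [459.4 253.4] [ 406.1 -451.1] 2.699 [59.2 40.4] [ 408.2 -447.6] [58.4 50.2] 7.0
R 401 [323.9 154.8] [ 670.9 -114.2] 1.972 [69.3 40.6] [ 671.  -114.1] [41.  69.3] 24.1
R 527 [110.8 211. ] [531.6 455.5] 1.994 [75.1 50.9] [534.  459.1] [75.  70.4] 71.3
R 293 [349.8 239.2] [ 446.8 -177.3] 2.798 [61.7 32.3] [ 446.9 -177.3] [32.9 62.3] 69.0
R 310 [425.3 249. ] [ 417.8 -374.1] 0.487 [62.8 33.8] [ 417.9 -373.9] [63.4 34.6] 27.8
R 176 [122.3 282.8] [341.2 424.2] 1.32 [147.4   8.1] [341.8 426.7] [158.3   8.9] 75.7
```

View pics/crop.png

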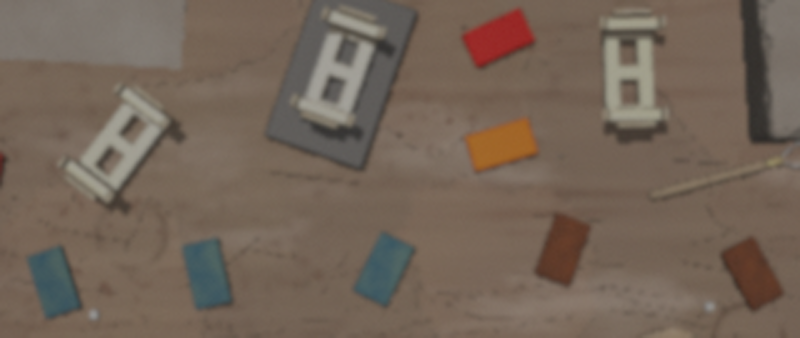

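The crop confirms three teal tiles at (54,281), (207,272) and (384,268). Two brown tiles are at (562,248) and (751,272), and red and orange tiles are to be left alone. Next I'll refine the poses with a model fit.

```bash
cat >> h.py <<'E'
from scipy.optimize import minimize
def fitR(f,feat,polysfun,p0,half=45):
    """fit pose (x,y,yaw) by NCC of a rendered template against feature image"""
    S=8; u0,v0=(px(f,[[p0[0],p0[1],20]])[0]-half).astype(int); u0=max(u0,0);v0=max(v0,0)
    I=feat[v0:v0+2*half,u0:u0+2*half].astype(float)
    def cost(q):
        x,y,a=p0[0]+q[0],p0[1]+q[1],p0[2]+q[2]/40
        c,s=np.cos(a),np.sin(a); M=np.zeros((I.shape[0]*S,I.shape[1]*S),np.uint8)
        for val,P in polysfun():
            P=np.float64(P); W=np.c_[x+c*P[:,0]-s*P[:,1],y+s*P[:,0]+c*P[:,1],P[:,2]]
            h=cv2.convexHull(((px(f,W)-[u0,v0]+.5)*S).astype(np.float32))
            cv2.fillPoly(M,[np.round(h*16).astype(np.int32)],val,shift=4)
        T=cv2.GaussianBlur(cv2.resize(M,I.shape[::-1],interpolation=cv2.INTER_AREA).astype(float),(0,0),.8)
        return -np.corrcoef(T.ravel(),I.ravel())[0,1]
    r_=min((minimize(cost,[0,0,0],method="Nelder-Mead",options=dict(initial_simplex=[[0,0,0],[d,0,0],[0,d,0],[0,0,d]])) for d in(8,-8,4)),key=lambda r:r.fun)
    q=r_.x; return np.array([p0[0]+q[0],p0[1]+q[1],p0[2]+q[2]/40]).round(3),round(-r_.fun,3)
def rect(x0,x1,y,z): return [[x0,-y,z],[x1,-y,z],[x1,y,z],[x0,y,z]]
def crank(zb=0):
    def g():
        L=[(200,rect(-52,52,25,zb+12)+rect(-52,52,25,zb))]
        L+=[(60,rect(8,30,12,zb+10)),(60,rect(-30,-8,12,zb+10))]
        for s in(1,-1): L.append((255,rect(s*41,s*52,25,zb)+rect(s*44,s*61,33,zb+43)))
        return L
    return g
def tile(zb=0): return lambda:[(255,rect(-35,35,20,zb+8)+rect(-35,35,20,zb))]
def fcream(f):
    h=hsv(f); return np.clip(h[...,2]-h[...,1]*.6,0,255)
def fteal(f):
    c=f["color"].astype(float); return np.clip(c[...,2]-c[...,0],-20,80)
E
python3 - <<'E'
from h import *
f=np.load("f0.npy",allow_pickle=True).item()
for n,u,a,z in(("T1",(146,253),.2,0),("T2",(207.6,249),.2,0),("T3",(278.5,248),-.4,0)):
    w=world(f,[u],4)[0]; print(n,fitR(f,fteal(f),tile(),[w[0],w[1],a],22))
for n,p,zb in(("base",[622,58,-.3],12),("L",[561,281,-.72],0),("R",[617,-246,.06],0)):
    print(n,fitR(f,fcream(f),crank(zb),p,26), fitR(f,fcream(f),crank(zb),p,30))
s=avg("scene");np.save("s0.npy",s,allow_pickle=True)
for n,u,a,z in(("T1",(146,253),.2,0),("T2",(207.6,249),.2,0),("T3",(278.5,248),-.4,0)):
    w=world(f,[u],4)[0]; print(n,fitR(s,fteal(s),tile(),[w[0],w[1],a],24))
for n,p,zb in(("base",[622,58,-.3],12),("L",[561,281,-.72],0)):
    print(n,fitR(s,fcream(s),crank(zb),p,26))
E
```

```text
T1 (array([4.19914e+02, 3.61471e+02, 3.19000e-01]), np.float64(0.967))
T2 (array([4.26984e+02, 1.98288e+02, 2.16000e-01]), np.float64(0.975))
T3 (array([429.031,  11.449,  -0.472]), np.float64(0.982))
base (array([ 6.4302e+02,  5.2725e+01, -3.2200e-01]), np.float64(0.775)) (array([ 6.41757e+02,  5.28830e+01, -3.44000e-01]), np.float64(0.748))
L (array([566.173, 289.575,  -0.68 ]), np.float64(0.76)) (array([566.016, 289.275,  -0.666]), np.float64(0.761))
R (array([ 6.37560e+02, -2.51492e+02, -1.00000e-02]), np.float64(0.769)) (array([ 6.37172e+02, -2.51472e+02, -1.20000e-02]), np.float64(0.72))
T1 (array([4.23147e+02, 3.57550e+02, 2.87000e-01]), np.float64(0.925))
T2 (array([4.29526e+02, 1.94301e+02, 2.06000e-01]), np.float64(0.928))
T3 (array([432.109,   6.47 ,  -0.506]), np.float64(0.943))
base (array([ 6.66782e+02, -4.44760e+01, -1.03000e-01]), np.float64(0.281))
L (array([710.667, 251.72 ,  -0.911]), np.float64(0.414))
```

```bash
cat >> h.py <<'E'
def overlay(f,fits,box,k,name):
    u0,v0,u1,v1=box; I=cv2.resize(f["color"][v0:v1,u0:u1,::-1],None,fx=k,fy=k,interpolation=cv2.INTER_CUBIC)
    for fun,(x,y,a) in fits:
        c,s=np.cos(a),np.sin(a)
        for _,P in fun():
            P=np.float64(P); W=np.c_[x+c*P[:,0]-s*P[:,1],y+s*P[:,0]+c*P[:,1],P[:,2]]
            for i in range(0,len(P),4):
                cv2.polylines(I,[np.round((px(f,W[i:i+4])-[u0,v0]+.5)*k).astype(np.int32)],True,(0,0,255) if i else (0,255,0),1)
    cv2.imwrite(name,I)
E
python3 - <<'E'
from h import *
f=np.load("f0.npy",allow_pickle=True).item()
overlay(f,[(crank(12),(642.5,52.8,-.33)),(crank(),(566,289.4,-.675)),(crank(),(637.4,-251.5,-.01)),(tile(),(429,11.4,-.472)),(tile(),(427,198.3,.216))],(140,135,300,255),5,"pics/ov1.png")
E
```

```text
(no output)
```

View pics/ov1.png

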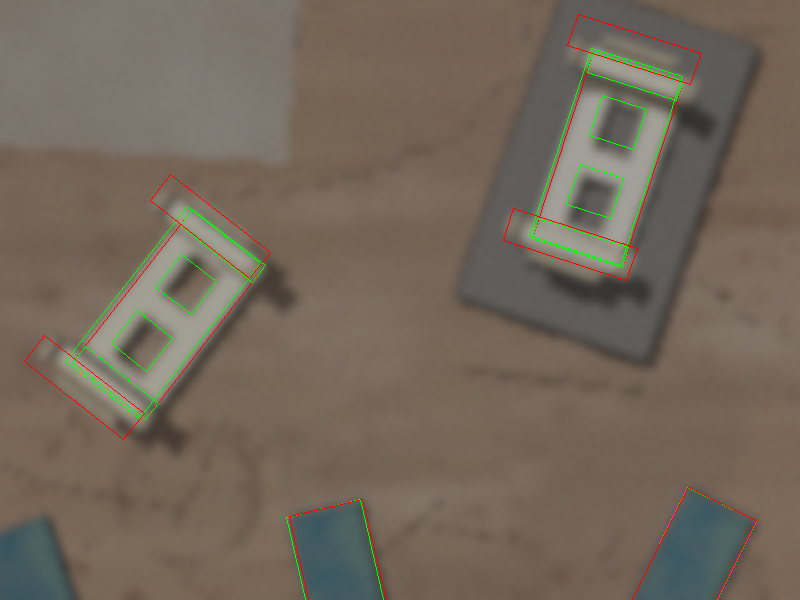

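```bash
cat >> h.py <<'E'
def crank(zb=0):
    def g():
        L=[(190,rect(-52,52,25,zb+12)+rect(-52,52,25,zb))]
        L+=[(40,rect(9,29,11,zb+8)),(40,rect(-29,-9,11,zb+8))]
        for s in(1,-1):
            L.append((215,rect(s*41,s*52,25,zb)+rect(s*41,s*52,25,zb+36)))
            L.append((200,rect(s*41,s*52,25,zb+36)+rect(s*42,s*51,33,zb+43)))
            L.append((200,rect(s*50,s*52,15,zb+34)+rect(s*52,s*61,15,zb+43)))
            L.append((235,rect(s*41,s*52,25,zb+36)))
        return L
    return g
def fcream(f): return np.clip(hsv(f)[...,2]-110,0,80)
E
python3 - <<'E'
from h import *
f=np.load("f0.npy",allow_pickle=True).item(); F=[]
for n,p,zb in(("base",[635,55,-.32],12),("L",[561,285,-.70],0),("R",[625,-246,.0],0)):
    q=fitR(f,fcream(f),crank(zb),p,26); print(n,q); F.append((crank(zb),q[0]))
overlay(f,F,(140,135,300,255),5,"pics/ov2.png")
s=np.load("s0.npy",allow_pickle=True).item()
for n,p,zb in(("base",F[0][1],12),("L",F[1][1],0)): print(n,fitR(s,fcream(s),crank(zb),p,30))
E
```

```text
base (array([ 6.38183e+02,  5.38090e+01, -3.53000e-01]), np.float64(0.809))
L (array([566.083, 289.461,  -0.664]), np.float64(0.817))
R (array([ 6.33629e+02, -2.51864e+02, -3.00000e-03]), np.float64(0.768))
base (array([710.53 , -71.757,  -0.977]), np.float64(0.266))
L (array([699.598, 258.278,  -2.238]), np.float64(0.16))
```

View pics/ov2.png

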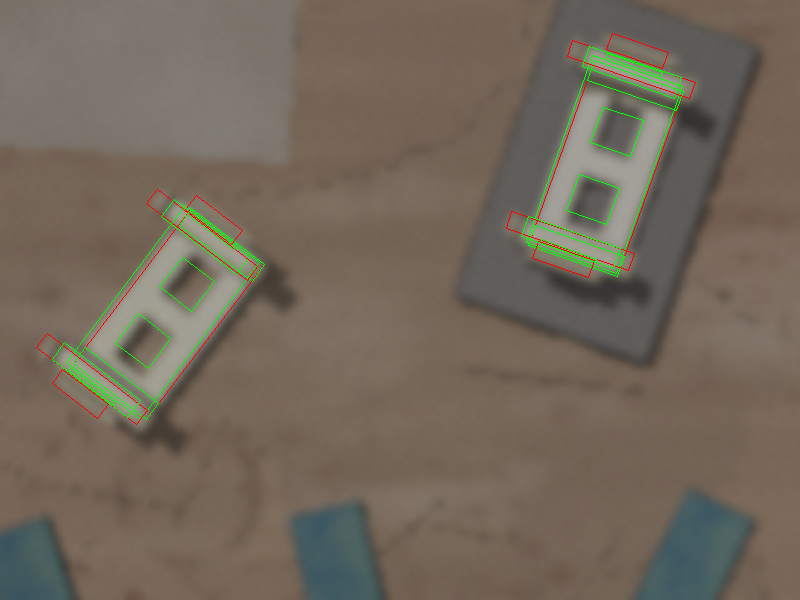

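```bash
cat >> h.py <<'E'
from scipy.spatial.transform import Rotation as Ro
def plan(wps,per=170):
    """print play_rows end-row numbers for waypoints [x,y,z,yaw] from the measured pose"""
    s=telemetry.sense(); p=np.array(s["eef_pos"]); R=Ro.from_euler("xyz",s["tcp_rot"])
    for w in wps:
        q=np.array(w[:3],float); T=Ro.from_euler("xyz",[np.pi,0,w[3]]); rv=(R.inv()*T).as_rotvec()
        n=int(max(1,np.ceil(np.linalg.norm(q-p)/per),np.ceil(np.linalg.norm(rv)/.55)))
        for i in range(n):
            tp=p+(q-p)/(n-i); f=Ro.from_rotvec((R.inv()*T).as_rotvec()/(n-i))
            print("dp",(R.inv().apply(tp-p)/40).round(2),"rot",(f.as_rotvec()/np.radians(6)).round(2),"->",w if i==n-1 else "")
            p=tp; R=R*f
def st():
    s=telemetry.sense(); print(round(s["clock"],2),np.round(s["eef_pos"],1),np.round(s["tcp_rot"],3),"F",np.round(s["contact_force"],1),"op",round(s["opening"],3),"gf",round(s["grasp_force"],1))
E
python3 -c "
from h import *
plan([[430.5,9,110,-.49],[430.5,9,30,-.49]])"
```

```text
dp [ 2.6  -3.23  0.76] rot [-0.    0.    1.83] -> 
dp [ 1.94 -3.67  0.76] rot [-0.    0.    1.83] -> 
dp [ 1.21 -3.97  0.76] rot [-0.    0.    1.83] -> 
dp [ 0.44 -4.13  0.76] rot [-0.    0.    1.83] -> [430.5, 9, 110, -0.49]
dp [ 0. -0.  2.] rot [-0.  0.  0.] -> [430.5, 9, 30, -0.49]
```

play_rows(dp=[[2.6,-3.23,0.76],[2.6,-3.23,0.76],[2.6,-3.23,0.76],[2.6,-3.23,0.76],[2.6,-3.23,0.76]], rot=[[0,0,1.83],[0,0,1.83],[0,0,1.83],[0,0,1.83],[0,0,1.83]], fingers=1.0)

```text
clock: 0.82
eef_pos: [235.2, -442.2, 199.1]
tcp_rot: [-3.136, 0.001, 0.085]
contact_force: [-1.2, -0.6, -0.5]
opening: 1.001
grasp_force: 0.0
```

play_rows(dp=[[1.94,-3.67,0.76],[1.94,-3.67,0.76],[1.94,-3.67,0.76],[1.94,-3.67,0.76],[1.94,-3.67,0.76]], rot=[[0,0,1.83],[0,0,1.83],[0,0,1.83],[0,0,1.83],[0,0,1.83]])

```text
clock: 1.23
eef_pos: [300.0, -290.6, 169.2]
tcp_rot: [-3.138, 0.002, -0.106]
contact_force: [-0.5, -1.3, -0.1]
opening: 1.003
grasp_force: 0.0
```

play_rows(dp=[[1.21,-3.97,0.76],[1.21,-3.97,0.76],[1.21,-3.97,0.76],[1.21,-3.97,0.76],[1.21,-3.97,0.76]], rot=[[0,0,1.83],[0,0,1.83],[0,0,1.83],[0,0,1.83],[0,0,1.83]])

```text
clock: 1.65
eef_pos: [366.0, -139.6, 139.5]
tcp_rot: [-3.14, 0.001, -0.298]
contact_force: [-0.7, -0.3, 0.9]
opening: 0.996
grasp_force: 0.0
```

play_rows(dp=[[0.44,-4.13,0.76],[0.44,-4.13,0.76],[0.44,-4.13,0.76],[0.44,-4.13,0.76],[0.44,-4.13,0.76]], rot=[[0,0,1.83],[0,0,1.83],[0,0,1.83],[0,0,1.83],[0,0,1.83]])

```text
clock: 2.07
eef_pos: [432.9, 12.5, 109.4]
tcp_rot: [-3.14, -0.001, -0.49]
contact_force: [-0.1, -0.3, 0.4]
opening: 1.003
grasp_force: 0.0
```

play_rows(dp=[[0,0,0.6],[0,0,1.2],[0,0,1.6],[0,0,2.0],[0,0,2.0]], rot=[[0,0,0],[0,0,0],[0,0,0],[0,0,0],[0,0,0]])

```text
clock: 2.48
eef_pos: [429.4, 8.7, 27.6]
tcp_rot: [3.14, 0.003, -0.492]
contact_force: [-1.2, 1.0, 0.4]
opening: 0.998
grasp_force: 0.0
```

play_rows(dp=[[0,0,0.3],[0,0,0.5],[0,0,0.65],[0,0,0.65],[0,0,0.65]], rot=[[0,0,0],[0,0,0],[0,0,0],[0,0,0],[0,0,0]])

```text
clock: 2.9
eef_pos: [430.8, 8.9, 3.9]
tcp_rot: [3.141, 0.0, -0.492]
contact_force: [-0.6, -0.6, 1.1]
opening: 1.001
grasp_force: 0.0
```

play_rows(dp=[[0,0,0],[0,0,0],[0,0,0],[0,0,0],[0,0,0]], rot=[[0,0,0],[0,0,0],[0,0,0],[0,0,0],[0,0,0]], fingers=0.2, grip_force=30)

```text
clock: 3.32
eef_pos: [431.0, 9.0, 4.2]
tcp_rot: [-3.141, -0.0, -0.492]
contact_force: [-1.7, 0.1, 9.1]
opening: 0.454
grasp_force: 29.1
```

play_rows(dp=[[0,0,0],[0,0,0],[0,0,0],[0,0,0],[0,0,0]], rot=[[0,0,0],[0,0,0],[0,0,0],[0,0,0],[0,0,0]])

```text
clock: 3.73
eef_pos: [431.0, 9.0, 4.2]
tcp_rot: [-3.141, -0.001, -0.492]
contact_force: [-1.0, -0.3, 8.1]
opening: 0.449
grasp_force: 29.1
```

play_rows(dp=[[0,0,-0.3],[0,0,-1],[0,0,-1.8],[0,0,-2.6],[0,0,-2.6]], rot=[[0,0,0],[0,0,0],[0,0,0],[0,0,0],[0,0,0]])

```text
clock: 4.15
eef_pos: [433.9, 9.1, 112.6]
tcp_rot: [-3.138, -0.007, -0.492]
contact_force: [1.2, -0.3, -0.6]
opening: 0.446
grasp_force: 30.4
```

Run:
```python
from h import *
st()
b=[638.2,53.8]
plan([[b[0],b[1],105,-.353],[b[0],b[1],50,-.353]])
s=avg("scene",2)
I=s["color"][150:300,130:350,::-1]; cv2.imwrite("pics/s1.png",cv2.resize(I,None,fx=3.6,fy=3.6,interpolation=cv2.INTER_CUBIC))
print(px(s,[[638,54,24],[566,289,12]]))
```

```text
4.15 [433.9   9.1 112.6] [-3.138 -0.007 -0.492] F [ 1.2 -0.3 -0.6] op 0.446 gf 30.4
dp [ 1.99 -1.7   0.12] rot [-0.02 -0.03 -0.66] -> 
dp [ 2.1  -1.56  0.11] rot [-0.02 -0.03 -0.66] -> [638.2, 53.8, 105, -0.353]
dp [ 0.   -0.    1.38] rot [0. 0. 0.] -> [638.2, 53.8, 50, -0.353]
[[253.43096011 193.80149438]
 [193.90059025 230.46871814]]
```

View pics/s1.png

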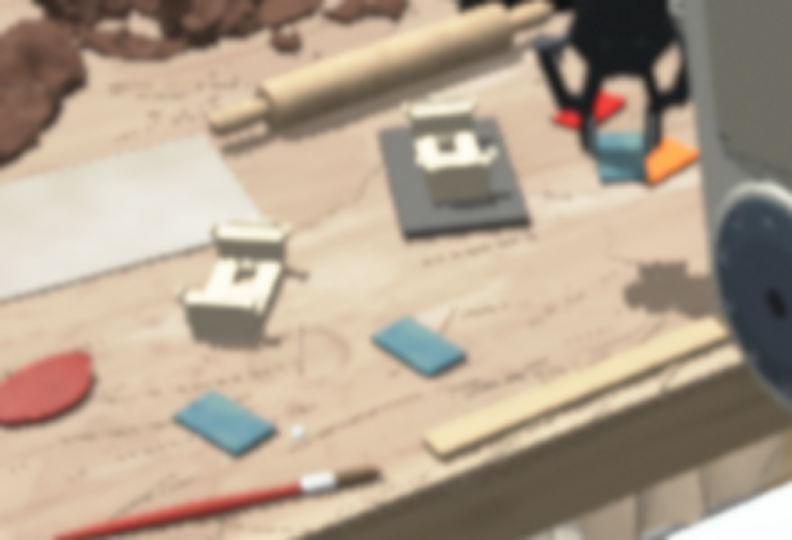

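The scene crop shows the tile held at (620,157) between the fingers, with the base crank at (455,155) clear. Carrying it there now.

play_rows(dp=[[0.5,-0.42,0.03],[1.0,-0.85,0.06],[1.5,-1.27,0.1],[1.99,-1.7,0.12],[1.99,-1.7,0.12]], rot=[[0,0,-0.2],[0,0,-0.4],[0,0,-0.55],[0,0,-0.66],[0,0,-0.66]])

```text
clock: 4.67
eef_pos: [537.0, 32.2, 101.6]
tcp_rot: [-3.14, -0.002, -0.422]
contact_force: [-0.8, 0.6, 0.2]
opening: 0.445
grasp_force: 30.4
```

play_rows(dp=[[0.6,-0.4,0.03],[1.1,-0.8,0.06],[1.6,-1.2,0.1],[2.1,-1.56,0.11],[2.1,-1.56,0.11]], rot=[[0,0,-0.2],[0,0,-0.4],[0,0,-0.55],[0,0,-0.66],[0,0,-0.66]])

```text
clock: 5.08
eef_pos: [638.2, 54.5, 96.8]
tcp_rot: [-3.141, -0.001, -0.353]
contact_force: [-0.2, -0.0, -0.1]
opening: 0.446
grasp_force: 30.4
```

play_rows(dp=[[0,0,0.3],[0,0,0.5],[0,0,0.7],[0,0,0.7],[0,0,0.7]], rot=[[0,0,0],[0,0,0],[0,0,0],[0,0,0],[0,0,0]])

```text
clock: 5.5
eef_pos: [633.7, 53.6, 69.4]
tcp_rot: [3.141, 0.002, -0.354]
contact_force: [-0.0, -0.3, 0.5]
opening: 0.444
grasp_force: 30.4
```

Run:
```python
from h import *
st()
plan([[638.2,53.8,40,-.353],[638.2,53.8,30,-.353]])
s=avg("scene",2); f=avg("top",2)
I=np.hstack([cv2.resize(s["color"][160:230,220:300,::-1],(400,350),interpolation=cv2.INTER_CUBIC),cv2.resize(f["color"][130:200,220:300,::-1],(400,350),interpolation=cv2.INTER_CUBIC)])
cv2.imwrite("pics/s2.png",I)
```

```text
5.5 [633.7  53.6  69.4] [ 3.141e+00  2.000e-03 -3.540e-01] F [-0.  -0.3  0.5] op 0.444 gf 30.4
dp [ 0.1  -0.05  0.73] rot [ 0.01  0.02 -0.01] -> [638.2, 53.8, 40, -0.353]
dp [-0.   -0.    0.25] rot [-0. -0. -0.] -> [638.2, 53.8, 30, -0.353]
```

View pics/s2.png

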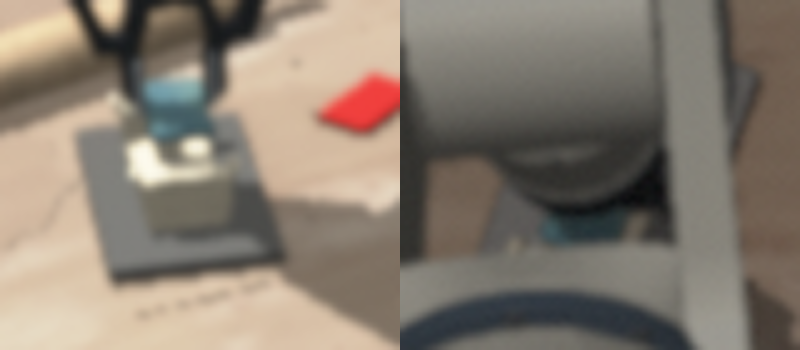

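Left half shows the tile above the bed, centred across the crank; the top view is blocked by the arm. Lowering slowly while watching the force.

play_rows(dp=[[0.05,0,0.25],[0.05,0,0.5],[0.05,0,0.7],[0.05,0,0.7],[0.05,0,0.7]], rot=[[0,0,0],[0,0,0],[0,0,0],[0,0,0],[0,0,0]])

```text
clock: 6.12
eef_pos: [636.3, 53.1, 41.3]
tcp_rot: [3.141, 0.002, -0.354]
contact_force: [0.4, 0.7, -0.5]
opening: 0.449
grasp_force: 30.4
```

play_rows(dp=[[0,0,0.08],[0,0,0.16],[0,0,0.22],[0,0,0.22],[0,0,0.22]], rot=[[0,0,0],[0,0,0],[0,0,0],[0,0,0],[0,0,0]])

```text
clock: 6.53
eef_pos: [637.0, 53.1, 33.6]
tcp_rot: [3.142, 0.0, -0.354]
contact_force: [-0.4, 0.7, -0.3]
opening: 0.447
grasp_force: 30.4
```

play_rows(dp=[[0,0,0.03],[0,0,0.06],[0,0,0.1],[0,0,0.1],[0,0,0.1]], rot=[[0,0,0],[0,0,0],[0,0,0],[0,0,0],[0,0,0]])

```text
clock: 6.95
eef_pos: [637.0, 53.1, 29.6]
tcp_rot: [3.142, 0.0, -0.354]
contact_force: [0.8, 1.0, -1.7]
opening: 0.444
grasp_force: 30.4
```

play_rows(dp=[[0,0,0.02],[0,0,0.04],[0,0,0.04],[0,0,0.04]], rot=[[0,0,0],[0,0,0],[0,0,0],[0,0,0]])

```text
clock: 7.28
eef_pos: [637.2, 53.1, 28.4]
tcp_rot: [-3.141, -0.0, -0.353]
contact_force: [-1.3, 0.5, 3.8]
opening: 0.448
grasp_force: 30.9
```

play_rows(dp=[[0,0,0],[0,0,0],[0,0,0],[0,0,0]], rot=[[0,0,0],[0,0,0],[0,0,0],[0,0,0]], fingers=0.75)

```text
clock: 7.62
eef_pos: [637.0, 53.1, 28.0]
tcp_rot: [3.142, 0.0, -0.354]
contact_force: [-0.4, -0.6, 0.3]
opening: 0.747
grasp_force: 0.0
```

play_rows(dp=[[0,0,-0.4],[0,0,-1.2],[0,0,-2],[0,0,-2.5],[0,0,-2.5]], rot=[[0,0,0],[0,0,0],[0,0,0],[0,0,0],[0,0,0]])

```text
clock: 8.03
eef_pos: [640.0, 53.4, 133.0]
tcp_rot: [-3.138, -0.007, -0.353]
contact_force: [0.7, -1.1, 0.5]
opening: 0.752
grasp_force: 0.0
```

Run:
```python
from h import *
st()
plan([[566,289.4,120,-.67]],200)
```

```text
8.03 [640.   53.4 133. ] [-3.138 -0.007 -0.353] F [ 0.7 -1.1  0.5] op 0.752 gf 0.0
dp [-1.89 -2.45  0.16] rot [-0.02 -0.03  1.51] -> 
dp [-2.25 -2.12  0.16] rot [-0.02 -0.03  1.51] -> [566, 289.4, 120, -0.67]
```

play_rows(dp=[[-1.89,-2.45,0.16],[-1.89,-2.45,0.16],[-1.89,-2.45,0.16],[-1.89,-2.45,0.16],[-1.89,-2.45,0.16]], rot=[[0,0,1.51],[0,0,1.51],[0,0,1.51],[0,0,1.51],[0,0,1.51]], fingers=1.0)

```text
clock: 8.45
eef_pos: [598.9, 173.2, 120.8]
tcp_rot: [3.141, 0.001, -0.508]
contact_force: [-0.4, -0.1, 0.1]
opening: 0.999
grasp_force: 0.0
```

play_rows(dp=[[-2.25,-2.12,0.16],[-2.25,-2.12,0.16],[-2.25,-2.12,0.16],[-2.25,-2.12,0.16],[-2.25,-2.12,0.16]], rot=[[0,0,1.51],[0,0,1.51],[0,0,1.51],[0,0,1.51],[0,0,1.51]])

```text
clock: 8.87
eef_pos: [562.7, 290.1, 114.7]
tcp_rot: [3.141, 0.0, -0.667]
contact_force: [0.7, 0.2, -0.6]
opening: 1.004
grasp_force: 0.0
```

Run:
```python
from h import *
st()
f=avg("top",3); s=avg("scene",2); np.save("f1.npy",f,allow_pickle=True);np.save("s1.npy",s,allow_pickle=True)
print("tile@top",fitR(f,fteal(f),tile(24),[637,53,-.35],20)); print("tile@scene",fitR(s,fteal(s),tile(24),[637,53,-.35],22))
I=np.hstack([cv2.resize(s["color"][160:260,160:280,::-1],(400,333),interpolation=cv2.INTER_CUBIC),cv2.resize(f["color"][130:230,180:300,::-1],(400,333),interpolation=cv2.INTER_CUBIC)])
cv2.imwrite("pics/s3.png",I)
```

```text
8.87 [562.7 290.1 114.7] [ 3.141  0.    -0.667] F [ 0.7  0.2 -0.6] op 1.004 gf 0.0
tile@top (array([ 6.34553e+02,  5.34620e+01, -3.56000e-01]), np.float64(0.929))
tile@scene (array([ 6.62179e+02,  3.85120e+01, -4.54000e-01]), np.float64(0.645))
```

View pics/s3.png

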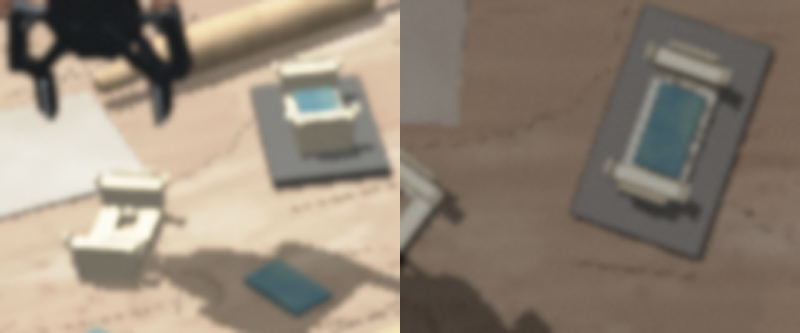

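The tile lies flat in the base bed, nearly centred (top crop, tile at (672,128)). Gripping the left crank next.

Run:
```python
from h import *
st(); plan([[566,289.4,50,-.667],[566,289.4,4.5,-.667]])
```

```text
9.12 [563.8 287.6 115.2] [ 3.141 -0.    -0.672] F [-0.2  0.7  0.6] op 1.003 gf 0.0
dp [ 0.02 -0.07  1.63] rot [ 0.   -0.   -0.04] -> [566, 289.4, 50, -0.667]
dp [-0.   -0.    1.14] rot [ 0. -0. -0.] -> [566, 289.4, 4.5, -0.667]
```

play_rows(dp=[[0.02,-0.07,0.5],[0.02,-0.07,1.0],[0.02,-0.07,1.4],[0.02,-0.07,1.63],[0.02,-0.07,1.63]], rot=[[0,0,0],[0,0,0],[0,0,0],[0,0,0],[0,0,0]])

```text
clock: 9.53
eef_pos: [564.6, 289.3, 48.1]
tcp_rot: [3.138, 0.001, -0.671]
contact_force: [-0.9, 0.1, 0.0]
opening: 0.994
grasp_force: 0.0
```

play_rows(dp=[[0,0,0.3],[0,0,0.6],[0,0,0.8],[0,0,0.9],[0,0,0.9]], rot=[[0,0,0],[0,0,0],[0,0,0],[0,0,0],[0,0,0]])

```text
clock: 9.95
eef_pos: [564.8, 290.6, 12.9]
tcp_rot: [3.14, 0.001, -0.67]
contact_force: [1.1, -0.0, -0.3]
opening: 1.0
grasp_force: 0.0
```

Run:
```python
from h import *
st(); plan([[566,289.4,4.5,-.667]])
```

```text
9.95 [564.8 290.6  12.9] [ 3.14e+00  1.00e-03 -6.70e-01] F [ 1.1 -0.  -0.3] op 1.0 gf 0.0
dp [0.04 0.01 0.21] rot [ 0.02  0.01 -0.03] -> [566, 289.4, 4.5, -0.667]
```

play_rows(dp=[[0.04,0.01,0.1],[0.04,0.01,0.21],[0.04,0.01,0.21]], rot=[[0,0,0],[0,0,0],[0,0,0]])

```text
clock: 10.2
eef_pos: [566.4, 289.5, 5.2]
tcp_rot: [3.141, 0.0, -0.67]
contact_force: [0.4, 0.2, -1.2]
opening: 1.0
grasp_force: 0.0
```

play_rows(dp=[[0,0,0],[0,0,0],[0,0,0],[0,0,0],[0,0,0]], rot=[[0,0,0],[0,0,0],[0,0,0],[0,0,0],[0,0,0]], fingers=0.3, grip_force=50)

```text
clock: 10.62
eef_pos: [566.6, 289.7, 6.5]
tcp_rot: [-3.141, -0.0, -0.67]
contact_force: [-2.3, -1.6, 5.1]
opening: 0.558
grasp_force: 50.4
```

play_rows(dp=[[0,0,0],[0,0,0],[0,0,0],[0,0,0],[0,0,0]], rot=[[0,0,0],[0,0,0],[0,0,0],[0,0,0],[0,0,0]])

```text
clock: 11.03
eef_pos: [566.6, 289.7, 6.4]
tcp_rot: [-3.141, -0.0, -0.67]
contact_force: [-1.5, -2.0, 5.9]
opening: 0.556
grasp_force: 50.4
```

play_rows(dp=[[0,0,-0.3],[0,0,-0.9],[0,0,-1.7],[0,0,-2.5],[0,0,-2.8]], rot=[[0,0,0],[0,0,0],[0,0,0],[0,0,0],[0,0,0]])

```text
clock: 11.45
eef_pos: [568.5, 290.7, 122.7]
tcp_rot: [-3.136, -0.002, -0.67]
contact_force: [2.5, 1.2, -0.7]
opening: 0.554
grasp_force: 52.2
```

Run:
```python
from h import *
st(); plan([[638,53.6,115,-.353]],130)
```

```text
11.45 [568.5 290.7 122.7] [-3.136e+00 -2.000e-03 -6.700e-01] F [ 2.5  1.2 -0.7] op 0.554 gf 52.2
dp [2.52 1.78 0.09] rot [-0.02 -0.02 -1.51] -> 
dp [2.21 2.16 0.09] rot [-0.02 -0.02 -1.51] -> [638, 53.6, 115, -0.353]
```

play_rows(dp=[[0.5,0.35,0.02],[1.1,0.8,0.04],[1.7,1.2,0.06],[2.2,1.5,0.08],[2.52,1.78,0.09]], rot=[[0,0,-0.3],[0,0,-0.6],[0,0,-0.9],[0,0,-1.2],[0,0,-1.51]])

```text
clock: 11.87
eef_pos: [601.9, 169.3, 114.0]
tcp_rot: [3.142, -0.0, -0.511]
contact_force: [-0.1, 0.3, -1.0]
opening: 0.559
grasp_force: 52.2
```

play_rows(dp=[[0.5,0.5,0.02],[1.1,1.1,0.05],[1.7,1.7,0.07],[2.1,2.05,0.09],[2.21,2.16,0.09]], rot=[[0,0,-0.4],[0,0,-0.8],[0,0,-1.2],[0,0,-1.51],[0,0,-1.51]])

```text
clock: 12.28
eef_pos: [636.7, 49.3, 110.3]
tcp_rot: [3.141, -0.0, -0.354]
contact_force: [0.1, -1.1, -2.6]
opening: 0.559
grasp_force: 52.2
```

play_rows(dp=[[0,0,0.3],[0,0,0.6],[0,0,0.8],[0,0,0.8],[0,0,0.8]], rot=[[0,0,0],[0,0,0],[0,0,0],[0,0,0],[0,0,0]])

```text
clock: 12.7
eef_pos: [635.0, 53.8, 77.2]
tcp_rot: [3.141, 0.002, -0.352]
contact_force: [0.1, -0.2, -2.3]
opening: 0.554
grasp_force: 52.2
```

Run:
```python
from h import *
st(); plan([[638,53.6,62,-.353]])
s=avg("scene",3)
cv2.imwrite("pics/s4.png",cv2.resize(s["color"][150:230,210:300,::-1],(720,640),interpolation=cv2.INTER_CUBIC)[:600])
```

```text
12.7 [635.   53.8  77.2] [ 3.141e+00  2.000e-03 -3.520e-01] F [ 0.1 -0.2 -2.3] op 0.554 gf 52.2
dp [ 0.07 -0.02  0.38] rot [0.01 0.02 0.01] -> [638, 53.6, 62, -0.353]
```

View pics/s4.png

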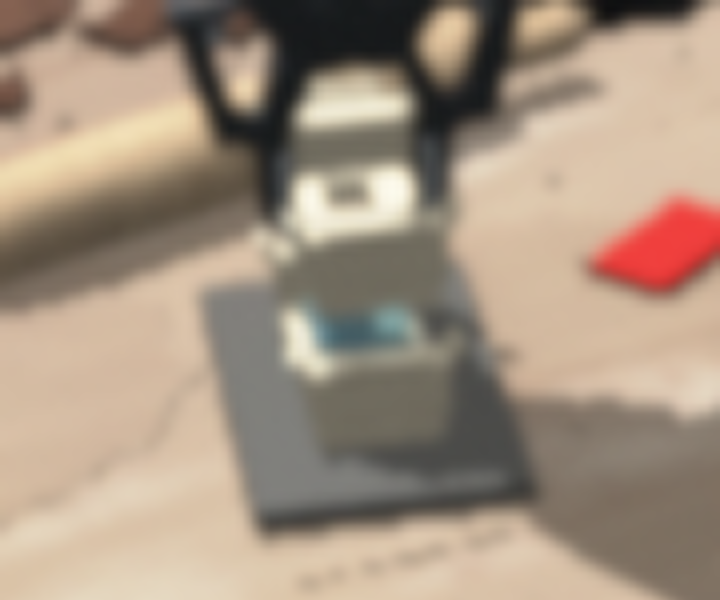

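The crank is held level over the base at (365,230), parallel to it and lined up to within a couple of mm. Lowering in small steps.

play_rows(dp=[[0.05,0,0.1],[0.05,0,0.2],[0.05,0,0.3],[0.05,0,0.34],[0.05,0,0.34]], rot=[[0,0,0],[0,0,0],[0,0,0],[0,0,0],[0,0,0]])

```text
clock: 13.27
eef_pos: [637.5, 51.8, 64.2]
tcp_rot: [3.141, 0.001, -0.354]
contact_force: [0.2, 0.9, -2.2]
opening: 0.552
grasp_force: 52.2
```

play_rows(dp=[[0,0,0.03],[0,0,0.06],[0,0,0.1],[0,0,0.1]], rot=[[0,0,0],[0,0,0],[0,0,0],[0,0,0]])

```text
clock: 13.6
eef_pos: [637.9, 51.9, 60.6]
tcp_rot: [3.142, 0.0, -0.354]
contact_force: [-0.6, 0.6, -1.8]
opening: 0.558
grasp_force: 52.2
```

play_rows(dp=[[-0.01,-0.04,0.03],[-0.01,-0.04,0.06],[-0.01,-0.04,0.08],[-0.01,-0.04,0.08]], rot=[[0,0,0],[0,0,0],[0,0,0],[0,0,0]])

```text
clock: 13.93
eef_pos: [638.0, 53.6, 57.5]
tcp_rot: [3.141, 0.0, -0.353]
contact_force: [-0.2, -0.3, -2.7]
opening: 0.548
grasp_force: 52.2
```

play_rows(dp=[[0,0,0.03],[0,0,0.06],[0,0,0.06]], rot=[[0,0,0],[0,0,0],[0,0,0]])

```text
clock: 14.18
eef_pos: [638.0, 53.6, 55.0]
tcp_rot: [3.141, 0.0, -0.354]
contact_force: [0.3, 0.3, -2.9]
opening: 0.556
grasp_force: 52.2
```

play_rows(dp=[[0,0,0.03],[0,0,0.05],[0,0,0.05]], rot=[[0,0,0],[0,0,0],[0,0,0]])

```text
clock: 14.43
eef_pos: [638.2, 53.6, 54.4]
tcp_rot: [-3.141, -0.0, -0.354]
contact_force: [-3.8, 0.5, 9.9]
opening: 0.556
grasp_force: 53.8
```

Seated at the expected height (54.4). Releasing, then on to tile 2.

play_rows(dp=[[0,0,0],[0,0,0],[0,0,0],[0,0,0]], rot=[[0,0,0],[0,0,0],[0,0,0],[0,0,0]], fingers=0.9)

```text
clock: 14.77
eef_pos: [638.2, 53.5, 53.2]
tcp_rot: [-3.142, -0.0, -0.354]
contact_force: [0.6, -1.1, 0.1]
opening: 0.902
grasp_force: 0.0
```

play_rows(dp=[[0,0,-0.3],[0,0,-1.0],[0,0,-1.8],[0,0,-2.2],[0,0,-2.2]], rot=[[0,0,0],[0,0,0],[0,0,0],[0,0,0],[0,0,0]])

```text
clock: 15.18
eef_pos: [641.0, 53.8, 146.6]
tcp_rot: [-3.138, -0.007, -0.354]
contact_force: [0.9, -0.2, 0.6]
opening: 0.901
grasp_force: 0.0
```

Run:
```python
from h import *
st(); plan([[428.5,196.5,90,.21],[428.5,196.5,20,.21]],200)
```

```text
15.18 [641.   53.8 146.6] [-3.138 -0.007 -0.354] F [ 0.9 -0.2  0.6] op 0.901 gf 0.0
dp [-3.11 -0.75  0.69] rot [-0.01 -0.04 -2.69] -> 
dp [-2.78 -1.59  0.7 ] rot [-0.01 -0.04 -2.69] -> [428.5, 196.5, 90, 0.21]
dp [-0.   -0.    1.75] rot [ 0. -0.  0.] -> [428.5, 196.5, 20, 0.21]
```

play_rows(dp=[[-3.11,-0.75,0.69],[-3.11,-0.75,0.69],[-3.11,-0.75,0.69],[-3.11,-0.75,0.69],[-3.11,-0.75,0.69]], rot=[[0,0,-2.69],[0,0,-2.69],[0,0,-2.69],[0,0,-2.69],[0,0,-2.69]], fingers=1.0)

```text
clock: 15.6
eef_pos: [528.8, 125.7, 112.9]
tcp_rot: [3.141, 0.003, -0.07]
contact_force: [0.4, -1.2, 1.1]
opening: 1.004
grasp_force: 0.0
```

play_rows(dp=[[-2.78,-1.59,0.7],[-2.78,-1.59,0.7],[-2.78,-1.59,0.7],[-2.78,-1.59,0.7],[-2.78,-1.59,0.7]], rot=[[0,0,-2.69],[0,0,-2.69],[0,0,-2.69],[0,0,-2.69],[0,0,-2.69]])

```text
clock: 16.02
eef_pos: [424.4, 196.8, 85.4]
tcp_rot: [3.141, 0.001, 0.212]
contact_force: [0.6, -0.3, -0.1]
opening: 0.998
grasp_force: 0.0
```

play_rows(dp=[[0,0,0.6],[0,0,1.2],[0,0,1.75],[0,0,1.75],[0,0,1.75]], rot=[[0,0,0],[0,0,0],[0,0,0],[0,0,0],[0,0,0]])

```text
clock: 16.43
eef_pos: [426.7, 195.6, 15.4]
tcp_rot: [3.141, 0.001, 0.208]
contact_force: [-0.4, 0.0, 0.5]
opening: 0.998
grasp_force: 0.0
```

Run:
```python
from h import *
s=avg("top",3); st(); plan([[428.5,196.5,4.2,.21]])
np.save("f2.npy",s,allow_pickle=True)
cv2.imwrite("pics/t5.png",cv2.resize(s["color"][130:280,100:320,::-1],None,fx=3.6,fy=3.6,interpolation=cv2.INTER_CUBIC))
```

```text
16.58 [427.2 196.4  16.9] [-3.141e+00 -2.000e-03  2.090e-01] F [-0.3 -0.1 -0.4] op 1.007 gf 0.0
dp [0.03 0.   0.32] rot [-0.   -0.02 -0.01] -> [428.5, 196.5, 4.2, 0.21]
```

View pics/t5.png

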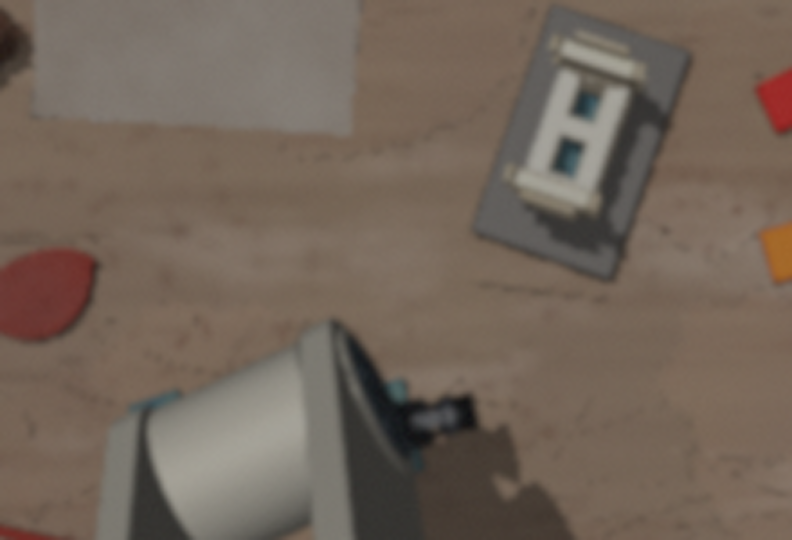

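Crank 1 sits square on the base at (575,130), with blue tile visible through its windows; the gripper is over tile 2. Gripping.

play_rows(dp=[[0.03,0,0.15],[0.03,0,0.3],[0.03,0,0.32]], rot=[[0,0,0],[0,0,0],[0,0,0]])

```text
clock: 16.83
eef_pos: [426.7, 196.4, 2.5]
tcp_rot: [-3.142, -0.0, 0.21]
contact_force: [-0.3, -0.3, 0.7]
opening: 0.999
grasp_force: 0.0
```

play_rows(dp=[[0,0,0],[0,0,0],[0,0,0],[0,0,0],[0,0,0]], rot=[[0,0,0],[0,0,0],[0,0,0],[0,0,0],[0,0,0]], fingers=0.2, grip_force=30)

```text
clock: 17.25
eef_pos: [426.7, 196.5, 3.2]
tcp_rot: [-3.142, -0.0, 0.21]
contact_force: [-0.2, -0.7, 4.4]
opening: 0.449
grasp_force: 29.6
```

play_rows(dp=[[0,0,0],[0,0,0],[0,0,0],[0,0,0]], rot=[[0,0,0],[0,0,0],[0,0,0],[0,0,0]])

```text
clock: 17.58
eef_pos: [426.7, 196.5, 3.2]
tcp_rot: [-3.142, -0.0, 0.21]
contact_force: [-1.2, -0.7, 4.8]
opening: 0.456
grasp_force: 29.8
```

play_rows(dp=[[0,0,-0.3],[0,0,-1.2],[0,0,-2.2],[0,0,-3.1],[0,0,-3.1]], rot=[[0,0,0],[0,0,0],[0,0,0],[0,0,0],[0,0,0]])

```text
clock: 18.0
eef_pos: [430.1, 198.1, 132.9]
tcp_rot: [-3.14, -0.009, 0.21]
contact_force: [1.7, 0.9, -0.2]
opening: 0.453
grasp_force: 30.6
```

Run:
```python
from h import *
st(); plan([[638,53.6,128,-.353],[638,53.6,85,-.353]],145)
```

```text
18.0 [430.1 198.1 132.9] [-3.14  -0.009  0.21 ] F [ 1.7  0.9 -0.2] op 0.453 gf 30.6
dp [2.16 2.31 0.08] rot [-0.02 -0.04  2.69] -> 
dp [2.72 1.62 0.07] rot [-0.02 -0.04  2.69] -> [638, 53.6, 128, -0.353]
dp [0.   0.   1.08] rot [-0. -0.  0.] -> [638, 53.6, 85, -0.353]
```

play_rows(dp=[[0.5,0.5,0.02],[1.0,1.1,0.04],[1.5,1.7,0.06],[2.0,2.1,0.08],[2.16,2.31,0.08]], rot=[[0,0,0.6],[0,0,1.2],[0,0,1.8],[0,0,2.4],[0,0,2.69]])

```text
clock: 18.42
eef_pos: [533.3, 122.8, 123.6]
tcp_rot: [-3.141, -0.002, -0.076]
contact_force: [0.6, -0.2, -0.2]
opening: 0.453
grasp_force: 30.6
```

play_rows(dp=[[0.7,0.4,0.02],[1.4,0.8,0.04],[2.1,1.2,0.06],[2.72,1.62,0.07],[2.72,1.62,0.07]], rot=[[0,0,0.7],[0,0,1.4],[0,0,2.1],[0,0,2.69],[0,0,2.69]])

```text
clock: 18.83
eef_pos: [637.9, 49.0, 120.7]
tcp_rot: [-3.141, -0.003, -0.359]
contact_force: [-1.3, 0.3, 0.4]
opening: 0.451
grasp_force: 30.6
```

play_rows(dp=[[0,0,0.2],[0,0,0.4],[0,0,0.5],[0,0,0.5],[0,0,0.5]], rot=[[0,0,0],[0,0,0],[0,0,0],[0,0,0],[0,0,0]])

```text
clock: 19.25
eef_pos: [633.2, 52.3, 100.3]
tcp_rot: [3.141, 0.001, -0.352]
contact_force: [-0.2, -0.4, -0.6]
opening: 0.454
grasp_force: 30.6
```

Run:
```python
from h import *
st(); plan([[638,53.6,75,-.353]])
```

```text
19.25 [633.2  52.3 100.3] [ 3.141e+00  1.000e-03 -3.520e-01] F [-0.2 -0.4 -0.6] op 0.454 gf 30.6
dp [ 0.1  -0.07  0.63] rot [0.01 0.01 0.01] -> [638, 53.6, 75, -0.353]
```

play_rows(dp=[[0.08,-0.03,0.2],[0.08,-0.05,0.4],[0.08,-0.05,0.6],[0.08,-0.05,0.6],[0.08,-0.05,0.6]], rot=[[0,0,0],[0,0,0],[0,0,0],[0,0,0],[0,0,0]])

```text
clock: 19.67
eef_pos: [637.3, 52.4, 75.9]
tcp_rot: [3.141, 0.002, -0.353]
contact_force: [0.8, -0.6, -0.6]
opening: 0.448
grasp_force: 30.6
```

play_rows(dp=[[0,0,0.06],[0,0,0.12],[0,0,0.18],[0,0,0.18]], rot=[[0,0,0],[0,0,0],[0,0,0],[0,0,0]])

```text
clock: 20.0
eef_pos: [637.8, 52.3, 69.3]
tcp_rot: [3.141, 0.0, -0.354]
contact_force: [-0.5, 0.4, -0.9]
opening: 0.454
grasp_force: 30.6
```

play_rows(dp=[[-0.01,-0.03,0.05],[-0.01,-0.03,0.1],[-0.01,-0.03,0.14],[-0.01,-0.03,0.14]], rot=[[0,0,0],[0,0,0],[0,0,0],[0,0,0]])

```text
clock: 20.33
eef_pos: [637.8, 53.7, 63.7]
tcp_rot: [3.141, 0.0, -0.353]
contact_force: [-0.0, -0.5, -0.4]
opening: 0.448
grasp_force: 30.6
```

play_rows(dp=[[0,0,0.02],[0,0,0.03],[0,0,0.03]], rot=[[0,0,0],[0,0,0],[0,0,0]])

```text
clock: 20.58
eef_pos: [638.1, 53.7, 63.3]
tcp_rot: [-3.142, -0.0, -0.354]
contact_force: [-1.4, -0.6, 3.4]
opening: 0.454
grasp_force: 31.0
```

play_rows(dp=[[0,0,0],[0,0,0],[0,0,0],[0,0,0]], rot=[[0,0,0],[0,0,0],[0,0,0],[0,0,0]], fingers=0.75)

```text
clock: 20.92
eef_pos: [638.0, 53.6, 62.8]
tcp_rot: [3.142, 0.0, -0.354]
contact_force: [0.7, 0.1, -0.4]
opening: 0.754
grasp_force: 0.0
```

play_rows(dp=[[0,0,-0.4],[0,0,-1.1],[0,0,-1.8],[0,0,-2.2],[0,0,-2.2]], rot=[[0,0,0],[0,0,0],[0,0,0],[0,0,0],[0,0,0]])

```text
clock: 21.33
eef_pos: [640.5, 53.9, 155.0]
tcp_rot: [-3.139, -0.006, -0.354]
contact_force: [1.0, -0.5, 0.5]
opening: 0.755
grasp_force: 0.0
```

Run:
```python
from h import *
st(); plan([[633.6,-251.9,110,0]],170)
f=np.load("f0.npy",allow_pickle=True).item()
q=[fitR(f,fcream(f),crank(0),[a,-250,b],h)[0] for a,b,h in((625,0,24),(640,.05,24),(630,-.05,28))]; print(q)
overlay(f,[(crank(),q[0])],(335,130,435,205),8,"pics/ov6.png")
```

```text
21.33 [640.5  53.9 155. ] [-3.139 -0.006 -0.354] F [ 1.  -0.5  0.5] op 0.755 gf 0.0
dp [1.24 3.62 0.56] rot [-0.01 -0.03 -1.69] -> 
dp [0.59 3.78 0.56] rot [-0.01 -0.03 -1.69] -> [633.6, -251.9, 110, 0]
[array([ 6.33456e+02, -2.51836e+02, -2.10000e-02]), array([ 6.32744e+02, -2.51947e+02,  8.00000e-03]), array([ 6.33168e+02, -2.52083e+02, -9.00000e-03])]
```

View pics/ov6.png

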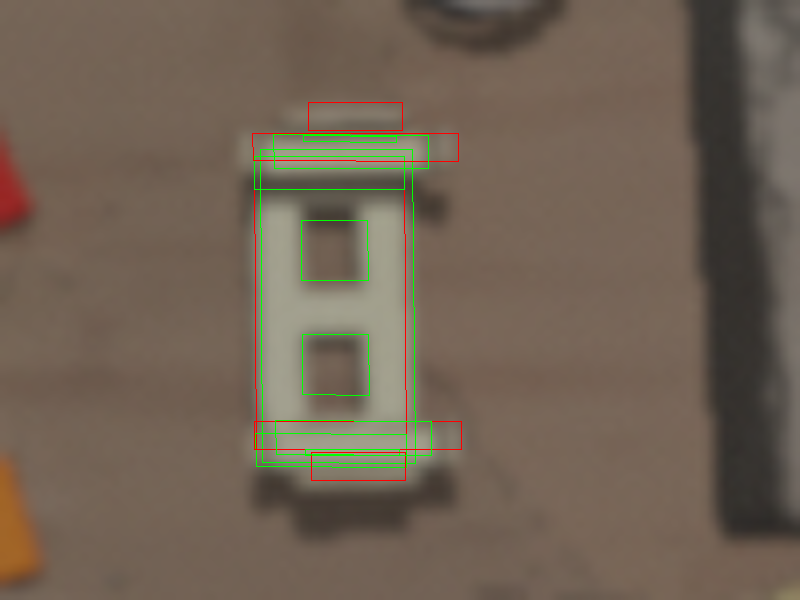

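In the overlay the model sits about 5 px right of and 5 px above the image windows at (330,312), so I take the right crank at (632, -250.5).

play_rows(dp=[[1.24,3.62,0.3],[1.24,3.62,0.56],[1.24,3.62,0.56],[1.24,3.62,0.56],[1.24,3.62,0.56]], rot=[[0,0,-1.69],[0,0,-1.69],[0,0,-1.69],[0,0,-1.69],[0,0,-1.69]], fingers=1.0)

```text
clock: 21.75
eef_pos: [632.9, -104.5, 126.3]
tcp_rot: [3.14, 0.002, -0.18]
contact_force: [-0.4, 0.4, 1.0]
opening: 1.002
grasp_force: 0.0
```

play_rows(dp=[[0.59,3.78,0.56],[0.59,3.78,0.56],[0.59,3.78,0.56],[0.59,3.78,0.56],[0.59,3.78,0.56]], rot=[[0,0,-1.69],[0,0,-1.69],[0,0,-1.69],[0,0,-1.69],[0,0,-1.69]])

```text
clock: 22.17
eef_pos: [629.9, -257.3, 104.2]
tcp_rot: [3.141, 0.001, -0.003]
contact_force: [-0.0, 1.0, -0.9]
opening: 1.002
grasp_force: 0.0
```

play_rows(dp=[[0,0,0.5],[0,0,1.0],[0,0,1.3],[0,0,1.3],[0,0,1.3]], rot=[[0,0,0],[0,0,0],[0,0,0],[0,0,0],[0,0,0]])

```text
clock: 22.58
eef_pos: [630.6, -251.5, 53.2]
tcp_rot: [-3.141, 0.002, 0.001]
contact_force: [-0.3, 0.1, 1.2]
opening: 0.996
grasp_force: 0.0
```

Run:
```python
from h import *
f=avg("top",3); np.save("f3.npy",f,allow_pickle=True)
st(); plan([[632,-250.5,20,-.01],[632,-250.5,5,-.01]],170)
I=np.hstack([cv2.resize(f["color"][135:200,220:300,::-1],(400,325),interpolation=cv2.INTER_CUBIC),cv2.resize(f["color"][135:200,340:420,::-1],(400,325),interpolation=cv2.INTER_CUBIC)])
cv2.imwrite("pics/t7.png",I)
```

```text
22.73 [ 632.  -252.3   55.2] [ 3.141e+00 -2.000e-03  1.000e-03] F [-0.6  0.3  1. ] op 1.002 gf 0.0
dp [-0.   -0.05  0.88] rot [ 0.01 -0.01  0.1 ] -> [632, -250.5, 20, -0.01]
dp [ 0.   -0.    0.38] rot [-0.  0. -0.] -> [632, -250.5, 5, -0.01]
```

View pics/t7.png

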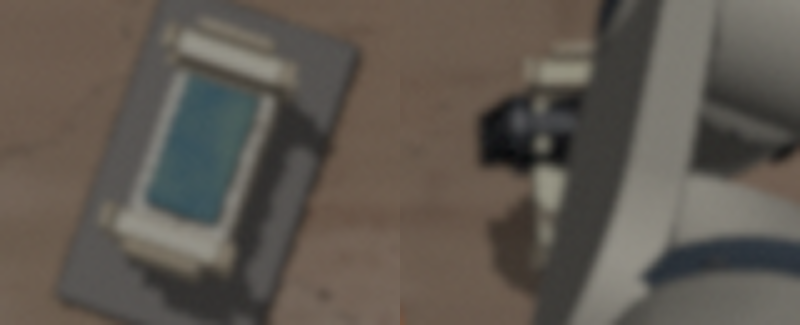

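Tile 2 lies flat and lengthways on crank 1 (left half, (200,150)). The gripper is over the right crank at mid-length. Descending.

play_rows(dp=[[0,-0.05,0.3],[0,-0.05,0.6],[0,-0.05,0.9],[0,-0.05,1.1],[0,-0.05,1.2]], rot=[[0,0,0.1],[0,0,0.1],[0,0,0.1],[0,0,0.1],[0,0,0.1]])

```text
clock: 23.15
eef_pos: [629.9, -249.9, 3.8]
tcp_rot: [-3.141, 0.003, -0.01]
contact_force: [-0.6, 1.2, -0.2]
opening: 0.999
grasp_force: 0.0
```

play_rows(dp=[[0,0,0],[0,0,0],[0,0,0]], rot=[[0,0,0],[0,0,0],[0,0,0]])

```text
clock: 23.4
eef_pos: [631.4, -250.5, 6.4]
tcp_rot: [3.141, -0.001, -0.01]
contact_force: [0.7, -0.4, 1.0]
opening: 0.996
grasp_force: 0.0
```

play_rows(dp=[[0.01,0,0.03],[0.01,0,0.03],[0.01,0,0.03],[0.01,0,0.03],[0.01,0,0.03]], rot=[[0,0,0],[0,0,0],[0,0,0],[0,0,0],[0,0,0]], fingers=0.3, grip_force=50)

```text
clock: 23.82
eef_pos: [631.8, -250.5, 5.7]
tcp_rot: [3.141, -0.001, -0.01]
contact_force: [-1.9, 0.1, 6.0]
opening: 0.562
grasp_force: 51.1
```

play_rows(dp=[[0,0,0],[0,0,0],[0,0,0],[0,0,0],[0,0,0]], rot=[[0,0,0],[0,0,0],[0,0,0],[0,0,0],[0,0,0]])

```text
clock: 24.23
eef_pos: [631.8, -250.5, 5.7]
tcp_rot: [3.141, -0.001, -0.01]
contact_force: [-1.9, 0.2, 5.3]
opening: 0.557
grasp_force: 51.1
```

play_rows(dp=[[0,0,-0.3],[0,0,-1.1],[0,0,-2.1],[0,0,-3.0],[0,0,-3.6]], rot=[[0,0,0],[0,0,0],[0,0,0],[0,0,0],[0,0,0]])

```text
clock: 24.65
eef_pos: [632.5, -250.8, 153.3]
tcp_rot: [3.14, -0.003, -0.01]
contact_force: [1.1, -0.6, -2.1]
opening: 0.557
grasp_force: 52.4
```

Run:
```python
from h import *
st(); plan([[638.3,53.5,150,-.353]],160)
```

```text
24.65 [ 632.5 -250.8  153.3] [ 3.14e+00 -3.00e-03 -1.00e-02] F [ 1.1 -0.6 -2.1] op 0.557 gf 52.4
dp [ 0.03 -3.8   0.04] rot [ 0.   -0.02  1.64] -> 
dp [-0.62 -3.75  0.04] rot [ 0.   -0.02  1.64] -> [638.3, 53.5, 150, -0.353]
```

play_rows(dp=[[0,-0.7,0.01],[0,-1.5,0.02],[0,-2.4,0.03],[0.02,-3.2,0.04],[0.03,-3.8,0.04]], rot=[[0,0,0.3],[0,0,0.6],[0,0,1.0],[0,0,1.3],[0,0,1.64]])

```text
clock: 25.07
eef_pos: [633.7, -95.9, 147.8]
tcp_rot: [-3.141, 0.0, -0.183]
contact_force: [0.7, -1.1, -2.3]
opening: 0.559
grasp_force: 52.4
```

play_rows(dp=[[-0.15,-0.9,0.01],[-0.3,-1.8,0.02],[-0.45,-2.7,0.03],[-0.58,-3.5,0.04],[-0.62,-3.75,0.04]], rot=[[0,0,0.4],[0,0,0.8],[0,0,1.2],[0,0,1.55],[0,0,1.64]])

```text
clock: 25.48
eef_pos: [636.5, 58.0, 146.2]
tcp_rot: [-3.14, 0.0, -0.353]
contact_force: [0.5, -0.2, -2.3]
opening: 0.56
grasp_force: 52.4
```

play_rows(dp=[[0,0,0.2],[0,0,0.5],[0,0,0.8],[0,0,0.8],[0,0,0.8]], rot=[[0,0,0],[0,0,0],[0,0,0],[0,0,0],[0,0,0]])

```text
clock: 25.9
eef_pos: [635.9, 52.4, 112.1]
tcp_rot: [3.14, 0.003, -0.355]
contact_force: [0.4, 0.0, -2.3]
opening: 0.56
grasp_force: 52.4
```

Run:
```python
from h import *
s=avg("scene",3); st(); plan([[638.3,53.5,98,-.353]],160)
cv2.imwrite("pics/s8.png",cv2.resize(s["color"][145:220,210:300,::-1],(720,600),interpolation=cv2.INTER_CUBIC))
```

```text
26.05 [637.2  52.9 113.9] [-3.142 -0.    -0.354] F [-0.7 -0.5 -2.3] op 0.564 gf 52.4
dp [ 0.02 -0.02  0.4 ] rot [-0.   -0.   -0.01] -> [638.3, 53.5, 98, -0.353]
```

View pics/s8.png

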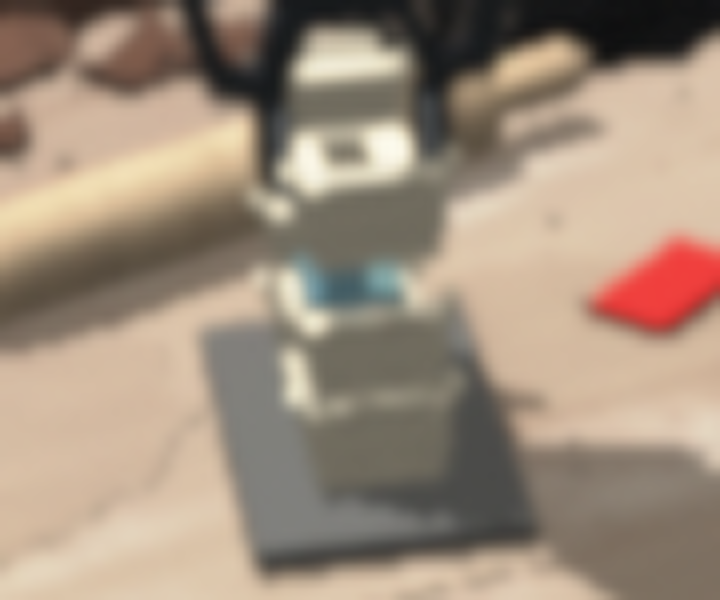

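The lower two cranks are stacked square, and the third hangs aligned over them at (360,210). Lowering.

play_rows(dp=[[0.02,-0.02,0.1],[0.02,-0.02,0.2],[0.02,-0.02,0.3],[0.02,-0.02,0.4],[0.02,-0.02,0.4]], rot=[[0,0,0],[0,0,0],[0,0,0],[0,0,0],[0,0,0]])

```text
clock: 26.47
eef_pos: [637.3, 54.1, 96.6]
tcp_rot: [3.141, 0.001, -0.353]
contact_force: [-0.4, 0.2, -2.1]
opening: 0.555
grasp_force: 52.4
```

play_rows(dp=[[0,0,0.04],[0,0,0.08],[0,0,0.11],[0,0,0.11]], rot=[[0,0,0],[0,0,0],[0,0,0],[0,0,0]])

```text
clock: 26.8
eef_pos: [637.8, 54.1, 93.1]
tcp_rot: [3.141, 0.0, -0.354]
contact_force: [0.6, 0.2, -2.7]
opening: 0.561
grasp_force: 52.4
```

play_rows(dp=[[0,0,0.02],[0,0,0.04],[0,0,0.05],[0,0,0.05]], rot=[[0,0,0],[0,0,0],[0,0,0],[0,0,0]])

```text
clock: 27.13
eef_pos: [637.9, 54.1, 91.2]
tcp_rot: [3.142, 0.0, -0.353]
contact_force: [0.1, 0.4, -1.7]
opening: 0.557
grasp_force: 52.4
```

play_rows(dp=[[0,0.01,0.02],[0,0.01,0.04],[0,0.01,0.04]], rot=[[0,0,0],[0,0,0],[0,0,0]])

```text
clock: 27.38
eef_pos: [637.9, 53.7, 89.7]
tcp_rot: [3.142, -0.0, -0.354]
contact_force: [-0.2, -0.2, -1.1]
opening: 0.555
grasp_force: 52.5
```

play_rows(dp=[[0,0,0.02],[0,0,0.02],[0,0,0.02]], rot=[[0,0,0],[0,0,0],[0,0,0]])

```text
clock: 27.63
eef_pos: [637.9, 53.7, 89.6]
tcp_rot: [-3.142, -0.0, -0.354]
contact_force: [-2.6, 0.1, 6.6]
opening: 0.556
grasp_force: 53.3
```

Seated at 89.6 as predicted. Releasing, then going to tile 1.

play_rows(dp=[[0,0,0],[0,0,0],[0,0,0],[0,0,0]], rot=[[0,0,0],[0,0,0],[0,0,0],[0,0,0]], fingers=0.9)

```text
clock: 27.97
eef_pos: [637.9, 53.7, 88.8]
tcp_rot: [-3.142, -0.0, -0.354]
contact_force: [-0.0, 0.0, -0.5]
opening: 0.896
grasp_force: 0.0
```

play_rows(dp=[[0,0,-0.3],[0,0,-1.0],[0,0,-1.7],[0,0,-2.2],[0,0,-2.2]], rot=[[0,0,0],[0,0,0],[0,0,0],[0,0,0],[0,0,0]])

```text
clock: 28.38
eef_pos: [640.7, 54.0, 182.7]
tcp_rot: [-3.138, -0.007, -0.354]
contact_force: [1.0, 0.5, 0.7]
opening: 0.894
grasp_force: 0.0
```

Run:
```python
from h import *
st(); plan([[420.5,361,90,.31],[420.5,361,18,.31]],185)
```

```text
28.38 [640.7  54.  182.7] [-3.138 -0.007 -0.354] F [1.  0.5 0.7] op 0.894 gf 0.0
dp [-2.61 -1.76  0.76] rot [-0.   -0.03 -2.11] -> 
dp [-2.16 -2.29  0.77] rot [-0.   -0.03 -2.11] -> 
dp [-1.6  -2.71  0.77] rot [-0.   -0.03 -2.11] -> [420.5, 361, 90, 0.31]
dp [ 0.  -0.   1.8] rot [-0.  0.  0.] -> [420.5, 361, 18, 0.31]
```

play_rows(dp=[[-2.61,-1.76,0.76],[-2.61,-1.76,0.76],[-2.61,-1.76,0.76],[-2.61,-1.76,0.76],[-2.61,-1.76,0.76]], rot=[[0,0,-2.11],[0,0,-2.11],[0,0,-2.11],[0,0,-2.11],[0,0,-2.11]], fingers=1.0)

```text
clock: 28.8
eef_pos: [562.3, 157.5, 146.0]
tcp_rot: [3.141, 0.002, -0.13]
contact_force: [1.0, -0.4, 0.7]
opening: 1.001
grasp_force: 0.0
```

play_rows(dp=[[-2.16,-2.29,0.77],[-2.16,-2.29,0.77],[-2.16,-2.29,0.77],[-2.16,-2.29,0.77],[-2.16,-2.29,0.77]], rot=[[0,0,-2.11],[0,0,-2.11],[0,0,-2.11],[0,0,-2.11],[0,0,-2.11]])

```text
clock: 29.22
eef_pos: [490.2, 259.1, 115.5]
tcp_rot: [3.141, 0.0, 0.091]
contact_force: [1.1, -0.6, -0.2]
opening: 1.0
grasp_force: 0.0
```

play_rows(dp=[[-1.6,-2.71,0.77],[-1.6,-2.71,0.77],[-1.6,-2.71,0.77],[-1.6,-2.71,0.77],[-1.6,-2.71,0.77]], rot=[[0,0,-2.11],[0,0,-2.11],[0,0,-2.11],[0,0,-2.11],[0,0,-2.11]])

```text
clock: 29.63
eef_pos: [417.9, 361.2, 84.9]
tcp_rot: [3.141, -0.0, 0.311]
contact_force: [-0.1, 0.6, -0.6]
opening: 0.997
grasp_force: 0.0
```

play_rows(dp=[[0,0,0.6],[0,0,1.2],[0,0,1.7],[0,0,1.7],[0,0,1.7]], rot=[[0,0,0],[0,0,0],[0,0,0],[0,0,0],[0,0,0]])

```text
clock: 30.05
eef_pos: [418.8, 359.0, 16.9]
tcp_rot: [3.141, 0.001, 0.307]
contact_force: [0.1, 0.5, 0.9]
opening: 1.003
grasp_force: 0.0
```

Run:
```python
from h import *
f=avg("top",3); st(); plan([[420.5,361,4,.31]],185)
I=f["color"][130:270,100:300,::-1]
cv2.imwrite("pics/t9.png",cv2.resize(I,None,fx=4,fy=4,interpolation=cv2.INTER_CUBIC))
```

```text
30.2 [419.1 360.6  18.4] [-3.141e+00 -2.000e-03  3.080e-01] F [ 0.3 -0.5  0.3] op 1.006 gf 0.0
dp [0.04 0.   0.36] rot [-0.01 -0.02 -0.02] -> [420.5, 361, 4, 0.31]
```

View pics/t9.png

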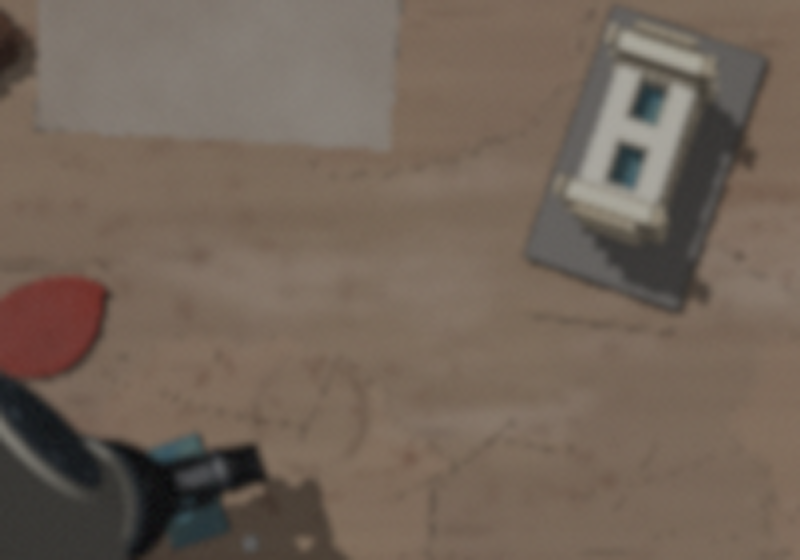

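Crank 2 is seated square on top at (640,135). The gripper straddles the last glazed tile at (190,490).

play_rows(dp=[[0.03,0,0.15],[0.03,0,0.3],[0.03,0,0.35],[0.03,0,0.35]], rot=[[0,0,0],[0,0,0],[0,0,0],[0,0,0]])

```text
clock: 30.53
eef_pos: [418.2, 360.6, 2.4]
tcp_rot: [3.141, 0.001, 0.31]
contact_force: [-0.2, -0.6, -0.2]
opening: 1.0
grasp_force: 0.0
```

play_rows(dp=[[0,0,0],[0,0,0],[0,0,0],[0,0,0],[0,0,0]], rot=[[0,0,0],[0,0,0],[0,0,0],[0,0,0],[0,0,0]], fingers=0.2, grip_force=30)

```text
clock: 30.95
eef_pos: [418.6, 360.9, 3.2]
tcp_rot: [-3.142, -0.0, 0.309]
contact_force: [-1.8, -1.2, 2.3]
opening: 0.451
grasp_force: 29.8
```

play_rows(dp=[[0,0,0],[0,0,0],[0,0,0],[0,0,0]], rot=[[0,0,0],[0,0,0],[0,0,0],[0,0,0]])

```text
clock: 31.28
eef_pos: [418.6, 360.9, 3.2]
tcp_rot: [-3.141, -0.0, 0.309]
contact_force: [-1.2, -0.1, 5.3]
opening: 0.452
grasp_force: 30.0
```

play_rows(dp=[[0,0,-0.3],[0,0,-1.2],[0,0,-2.2],[0,0,-3.2],[0,0,-4.0]], rot=[[0,0,0],[0,0,0],[0,0,0],[0,0,0],[0,0,0]])

```text
clock: 31.7
eef_pos: [418.9, 361.1, 166.4]
tcp_rot: [-3.141, -0.002, 0.309]
contact_force: [1.2, 1.5, 0.6]
opening: 0.45
grasp_force: 30.5
```

Run:
```python
from h import *
st(); plan([[638,53.6,165,-.353]],160)
```

```text
31.7 [418.9 361.1 166.4] [-3.141e+00 -2.000e-03  3.090e-01] F [1.2 1.5 0.6] op 0.45 gf 30.5
dp [0.96 3.   0.01] rot [-0.   -0.01  2.11] -> 
dp [1.59 2.71 0.01] rot [-0.   -0.01  2.11] -> 
dp [2.15 2.3  0.01] rot [-0.   -0.01  2.11] -> [638, 53.6, 165, -0.353]
```

play_rows(dp=[[0.2,0.6,0],[0.4,1.3,0],[0.6,2.0,0],[0.8,2.6,0.01],[0.96,3.0,0.01]], rot=[[0,0,0.5],[0,0,1.0],[0,0,1.5],[0,0,2.0],[0,0,2.11]])

```text
clock: 32.12
eef_pos: [492.5, 256.3, 163.3]
tcp_rot: [3.141, -0.001, 0.085]
contact_force: [0.5, -0.1, 0.0]
opening: 0.455
grasp_force: 30.5
```

play_rows(dp=[[0.4,0.7,0],[0.8,1.4,0],[1.2,2.1,0],[1.59,2.71,0.01],[1.59,2.71,0.01]], rot=[[0,0,0.5],[0,0,1.0],[0,0,1.6],[0,0,2.11],[0,0,2.11]])

```text
clock: 32.53
eef_pos: [567.4, 152.3, 163.0]
tcp_rot: [3.141, -0.003, -0.138]
contact_force: [0.4, -0.2, 0.1]
opening: 0.445
grasp_force: 30.5
```

play_rows(dp=[[0.5,0.6,0],[1.1,1.2,0],[1.7,1.8,0],[2.15,2.3,0.01],[2.15,2.3,0.01]], rot=[[0,0,0.5],[0,0,1.0],[0,0,1.6],[0,0,2.11],[0,0,2.11]])

```text
clock: 32.95
eef_pos: [640.1, 49.9, 162.3]
tcp_rot: [3.141, -0.002, -0.359]
contact_force: [0.0, -0.2, -1.1]
opening: 0.453
grasp_force: 30.5
```

play_rows(dp=[[0,0,0.2],[0,0,0.4],[0,0,0.6],[0,0,0.6],[0,0,0.6]], rot=[[0,0,0],[0,0,0],[0,0,0],[0,0,0],[0,0,0]])

```text
clock: 33.37
eef_pos: [636.5, 54.2, 136.7]
tcp_rot: [3.141, 0.002, -0.352]
contact_force: [0.4, -0.4, 0.1]
opening: 0.457
grasp_force: 30.5
```

Run:
```python
from h import *
avg("scene",2); st(); plan([[638,53.6,110,-.353],[638,53.6,101,-.353]],160)
```

```text
33.47 [637.5  54.  137.7] [ 3.142  0.    -0.352] F [ 0.4  0.  -0.7] op 0.455 gf 30.5
dp [0.02 0.   0.69] rot [0.   0.   0.01] -> [638, 53.6, 110, -0.353]
dp [-0.   -0.    0.22] rot [-0. -0.  0.] -> [638, 53.6, 101, -0.353]
```

play_rows(dp=[[0.02,0,0.2],[0.02,0,0.4],[0.02,0,0.6],[0.02,0,0.69],[0.02,0,0.69]], rot=[[0,0,0],[0,0,0],[0,0,0],[0,0,0],[0,0,0]])

```text
clock: 33.88
eef_pos: [637.4, 52.9, 108.4]
tcp_rot: [3.141, 0.002, -0.354]
contact_force: [-0.9, -0.2, 0.3]
opening: 0.454
grasp_force: 30.5
```

play_rows(dp=[[0,0,0.06],[0,0,0.12],[0,0,0.2],[0,0,0.2]], rot=[[0,0,0],[0,0,0],[0,0,0],[0,0,0]])

```text
clock: 34.22
eef_pos: [638.2, 53.0, 101.6]
tcp_rot: [3.141, 0.0, -0.354]
contact_force: [0.3, -0.6, -0.2]
opening: 0.452
grasp_force: 30.5
```

play_rows(dp=[[0,0,0.03],[0,0,0.05],[0,0,0.05]], rot=[[0,0,0],[0,0,0],[0,0,0]])

```text
clock: 34.47
eef_pos: [638.4, 53.0, 100.0]
tcp_rot: [-3.142, 0.0, -0.354]
contact_force: [0.5, 0.5, -1.2]
opening: 0.45
grasp_force: 30.5
```

play_rows(dp=[[0,0,0.02],[0,0,0.03],[0,0,0.03]], rot=[[0,0,0],[0,0,0],[0,0,0]])

```text
clock: 34.72
eef_pos: [638.6, 53.0, 99.3]
tcp_rot: [-3.141, -0.0, -0.354]
contact_force: [-1.4, -0.0, 2.2]
opening: 0.453
grasp_force: 30.9
```

Contact at 99.3. Releasing, lifting and moving clear.

play_rows(dp=[[0,0,0],[0,0,0],[0,0,0],[0,0,0]], rot=[[0,0,0],[0,0,0],[0,0,0],[0,0,0]], fingers=0.75)

```text
clock: 35.05
eef_pos: [638.4, 53.0, 98.8]
tcp_rot: [3.142, 0.0, -0.354]
contact_force: [0.3, -0.1, -0.1]
opening: 0.75
grasp_force: 0.0
```

play_rows(dp=[[0,0,-0.4],[0,0,-1.1],[0,0,-1.9],[0,0,-2.7],[0,0,-2.7]], rot=[[0,0,0],[0,0,0],[0,0,0],[0,0,0],[0,0,0]])

```text
clock: 35.47
eef_pos: [641.9, 53.3, 213.6]
tcp_rot: [-3.138, -0.009, -0.354]
contact_force: [0.5, 1.0, 1.7]
opening: 0.751
grasp_force: 0.0
```

play_rows(dp=[[0,4,0],[0,4,0],[0,4,0],[0,4,0],[0,4,0]], rot=[[0,0,0],[0,0,0],[0,0,0],[0,0,0],[0,0,0]])

```text
clock: 35.88
eef_pos: [580.8, -102.0, 206.7]
tcp_rot: [3.139, 0.0, -0.357]
contact_force: [1.1, 0.9, -0.2]
opening: 0.749
grasp_force: 0.0
```

play_rows(dp=[[0,4,0],[0,4,0],[0,4,0],[0,4,0],[0,4,0]], rot=[[0,0,0],[0,0,0],[0,0,0],[0,0,0],[0,0,0]])

```text
clock: 36.3
eef_pos: [525.8, -252.1, 206.9]
tcp_rot: [3.14, -0.0, -0.357]
contact_force: [0.1, 1.0, -0.2]
opening: 0.746
grasp_force: 0.0
```

Run:
```python
from h import *
s=avg("scene",3); f=avg("top",3); st()
I=np.hstack([cv2.resize(s["color"][140:230,210:310,::-1],(400,360),interpolation=cv2.INTER_CUBIC),cv2.resize(f["color"][125:215,210:310,::-1],(400,360),interpolation=cv2.INTER_CUBIC)])
cv2.imwrite("pics/end.png",I)
```

```text
36.6 [ 528.1 -246.   206.8] [-3.141  0.    -0.352] F [-0.8  0.  -0.4] op 0.75 gf 0.0
```

View pics/end.png

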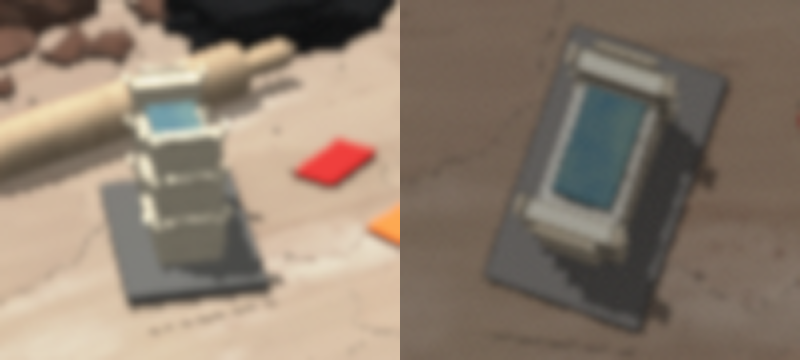

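The stack is square: three cranks at (180,170) in the scene half, and the top tile flat and central at (603,145) in the top half. Handing in.

```bash
python3 -c "
from rig import r
print(r.sign_off())"
```

```text
the job is handed in; nothing more can be done
None
```

The three-crank stack with one glazed tile on each bed is built on the kiln batt and handed in at about 37 s. The last pictures show it square and level, and the bare tiles were not touched; the hand-in returned no verdict.

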